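# Push a ceramic rod along a V-groove onto a sprung probe

### The arm

A 6-joint arm with a two-finger parallel gripper is mounted at the origin on the work surface. World frame = base frame: x ahead of the robot, y to its left, z up, the work surface at z = 0. Lengths are in m, angles in degrees, forces in N, time in s.
With the tool pointing down it reaches from about 0.4 to 0.825 m from the base axis. Payload 7 kg.
Tool frame: the origin (TCP) lies at the very end of the fingers, on their centre line; the grasp point (between the pads) lies 19 mm behind it (ctrl.tcp_to_grasp is the distance from the TCP to the grasp point, in m); z points along the fingers, y is the direction in which the jaws open and shut (so a half turn about z gives the same grasp; the last joint's range is limited). The gripper opens to 88 mm and grips with 3 to 60 N. Pads are 19 mm wide; open, the fingers measure 130 mm over their backs; the gripper's body (78 mm by 193 mm) begins 47 mm behind the grasp point.
Start: joints at [-59.181, 20.546, 0.682, 0, -70.136, -16.507], TCP at [0.167, -0.654, 0.227] pointing down, gripper open.
Joint ranges: [-176.03, 176.03], [-82.01, 121.73], [-58.28, 71.71], [-173.87, 95.51], [-174.79, -0.11], [-173.66, 173.66]. Speed limits (degrees/s): [136.94, 136.94, 172.46, 180, 180, 180].

### API

Orientations are given as [roll, pitch, yaw] about the fixed x, y, z axes, in that order (R = Rz(yaw) Ry(pitch) Rx(roll)).
In Python, from plant import ctrl gives the robot as it stands.
- The arm moves only by the tool jog_arm, never from a script. Its argument "commands" is a list of rows, each an object of numbers: "x", "y", "z": the shift along the tool's x, y, z in cm; "roll": the turn about the tool's z in rad. In form: [{"x": .., "y": .., "z": .., "roll": ..}, ...]. A call has 1 to 12 rows; each row shifts and turns the commanded pose from where the row before left it, along the tool's axes as they then stand; what a row does not reach is not made up. A row lasts 1/10 s, in which the tool goes at most 50 mm and 8.59 degrees, less where a joint would pass 70% of its speed; a pose out of reach is approached as far as the arm can. A call is refused whole if a number of a shift passes 5 or a number of a turn 0.15, either way. A call with a gripper value outside its range is refused whole. "gripper" is the finger opening in cm, from 0 to 8.76, set as the call begins (left out, the last holds). The fingers move at their own pace and stop on an object; the grip force is fixed at half the most. Time passes only in rows, so rows that do not move let the fingers close. It gives the time, the measured TCP pose, the force and the opening at its end, in the units of the state.
- ctrl.get_obs(): the state, without advancing time (a new reading comes with each control period).
- ctrl.snapshot(name): name is "side" or "top"; returns a dict with "image" (420x560x3 uint8, red, green, blue), "mtx" (3x3 intrinsics, pixels), "position" and "orientation" of the camera in the world. Camera axes: x right, y up, looking along -z (the intrinsics and any distortion apply to the point x, -y, -z); pixel columns grow to the right and rows downward; lengths in m; the calibration is good to about 2 mm. A picture is of the moment at which its call begins. There is no depth.
- ctrl.close_job(): hands the job in, once; it reports no verdict.
Trained networks look in the newest picture that a camera, given by its name, has taken for a name from the list of things; names that differ only in an ending like _2 or _b are one class to them, and where a whole thing is asked for, a point or a joint stands for the part that bears it (a point fixed in the world has none). Each returns a list of dicts, best first, with "confidence" (0 to 1); they miss things now and then, are a little off and sometimes report something else, mostly with a low value. They report only what shows in the picture. A call takes as long as a camera call. They do not tell look-alikes from the thing itself.
- ctrl.search_frame(camera, query): "position" ([column, row] as shares, 0 to 1, of the picture: columns of its width, rows of its height, amid what is visible of it).
- ctrl.regions_of(camera, query): "mask" (420x560 bool, what is visible of it) and "position" ([column, row] as shares, 0 to 1, of the picture: columns of its width, rows of its height, amid what is visible of it).
The state is a dict: "clock": time; "joint_pos": joint angles; "qvel": joint speeds; "tau": joint torques, N m; "tool_pos": TCP position; "orientation": TCP orientation; "force": force on the tool from outside, world axes, zero at the start; "moment": the same for the moment, N m; "opening": finger opening in m.
Only numpy, scipy, OpenCV 4.12 (cv2) and the standard library are available. Lean on these libraries where they do the work, as an engineer would, in place of code of your own. Each camera call takes 0.05 s, during which the arm holds its last target.

### The job

Load the length gauge: pick the white ceramic rod off its blue rest, lay it gently in the open part of the V-groove and let go of it, then push it from its rear end along the groove, under the clear guard, until it presses the red sprung probe tip in a little. The rod is brittle, so push gently and do not drive the tip in to the end of its travel; leave the rod lying in the groove against the tip, and leave the jar, the dish and the cassettes where they stand.

Things in the scene. Friction and masses are not known exactly. Their poses are not given: they have to be found in the camera images.
- rod: White ceramic rod, green band at its middle, diameter 28, length 100, 0.23 to 0.34 kg. Origin on its axis at mid-length; x runs along the axis (both ends alike); y and z turn as it rolls. At the start it lies in the V of the rest, along the rest's x, its middle within 5 mm of the rest's middle.
- rest: Fixed blue rest: foot 70 x 70, 6 high, with a 90-degree V-block 50 long (x), 48 wide (y), its top 23.8 above the table. Origin on the table under its centre, x along the V. The axis of the rod lying in it is 31.8 above the table; the rod sticks out 25 at either end and rises 22 above the block.
- bed: Fixed gauge bed on a blue plate (310 x 90, 8 thick). Origin on the table under the groove; x runs along the groove towards the probe, z up. Aluminium block 52 wide, top 33.8 above the table, with a 90-degree V-groove from x = -140 to 100, open 23.6 at its top. The axis of the seated rod is at y = 0, 41.8 above the table. Sliding the rod takes about 1.5 to 3.5 N, different each time.
- load_place (a point): Where the rod's middle is to be laid in the open part of the groove: on the seated rod's axis, at x = -60 of the bed; axes as the bed's. Anywhere in the open part with the rod wholly outside the guard will do.
- guard_mouth (a point): Middle of the guard's entrance, on the seated rod's axis, at x = 20 of the bed; axes as the bed's. The clear plastic guard covers the groove from here 75 along +x: inside 40 wide, 48 wide outside, roof from 25 to 29 above this point, open at both ends and along a slot 16 wide in the roof's middle.
- tip_zone (a point): Middle of the range in which the face of the free red probe tip (diameter 14) may lie, on the seated rod's axis, at x = 70 of the bed; axes as the bed's. The tip's true face is anywhere from 15 before to 15 beyond this point along x: set by hand, different each time and not measured.
- holder: Grey post 30 x 44, 68 high, black thumbscrew on top, at x = 130 of the bed; origin on the table, axes as the bed's. It clamps the steel probe barrel (diameter 16), which points to -x and ends in the red tip. The tip is sprung: gives from 1 N, 0.5 N more per mm, rigid at the end of its 9 mm travel (5.5 N). After the push the groove's friction keeps the rod against it.
- jar: Bystander: clear jar with green lid, diameter 52, 75 high, loose. Origin under its centre.
- dish: Bystander: clear round flat dish, diameter 88, 18 high, loose. Origin under its centre.
- cassettes: Bystander: two stacked pink cassettes in one piece, 40 x 60 x 24 high, loose. Origin under its centre.
Not all that is in view belongs to the job. Several things have the shape of the rod; the one meant has the colours described above.

How it is judged (in metres and radians):
On the way, in this order (a step that is already met when the one before it is completed fails the run):
1. the rod lies in the open part of the groove (wholly outside the guard), let go (x of rod in the frame of bed between -0.1 and -0.028 m and y of rod in the frame of bed between -0.003 and 0.003 m and z of rod in the frame of bed below 0.0448 m and angle between the x axis of rod and the x axis of bed, either way round below 0.05 rad and contact force between the fingers and rod below 0.1 N), for 0.2 s.
2. the rod presses the probe tip in (more than 1.3 N) (contact force between rod and holder above 1.3 N), for 0.2 s.
At the end, for the whole second after the job is handed in: The rod lies at rest in the V-groove (axis within 3 mm and 0.05 rad of the seated line), let go, its front end still pressing on the probe tip with 0.5 to 5 N (contact force between rod and holder between 0.5 and 5 N and y of rod in the frame of bed between -0.003 and 0.003 m and z of rod in the frame of bed below 0.0448 m and angle between the x axis of rod and the x axis of bed, either way round below 0.05 rad and linear speed of rod below 0.01 m/s); the robot touches nothing.
It fails at once if the rod is driven against the bottomed probe tip with more than 6.5 N (contact force between rod and holder above 6.5 N).
It fails at once if the brittle rod is knocked or pressed on the bed with more than 40 N (contact force between rod and bed above 40 N).
It fails at once if the jar is moved more than 15 mm (distance of jar from where it was at the start of the episode above 0.015 m).
It fails at once if the dish is moved more than 15 mm (distance of dish from where it was at the start of the episode above 0.015 m).
It fails at once if the cassettes are moved more than 15 mm (distance of cassettes from where it was at the start of the episode above 0.015 m).
It also fails if it takes over 69 s, if anything falls off the work surface, if the arm or the gripper's body presses on something with over 40 N, if the wrist force passes 120 N, or if a joint passes its speed limit or range.

## Working session

There is one attempt and no reset: what is moved stays moved. The work goes in short steps, Python scripts to look and compute and a tool call to move; the robot and the scene stay as the last step left them, time stands still between calls to the robot, and variables do not carry over. Pictures are saved under pics/ and viewed, and the job is handed in when it is done.

Besides the shell and the picture viewer there is one more tool, called by a JSON object that holds its "method" and its "body". jog_arm: Moves the arm, as the interface text tells. Its arguments: {"type":"object","properties":{"commands":{"type":"array"},"gripper":{"type":"number"}},"required":["commands"]}

```bash
mkdir -p pics; ls; cat > h.py <<'E'
import numpy as np, cv2
from plant import ctrl
E
python3 - <<'E'
from h import *
for n in ("side","top"):
    s=ctrl.snapshot(n); cv2.imwrite(f"pics/{n}0.png",s["image"][:,:,::-1])
    np.savez(f"{n}0.npz",**{k:np.array(v) for k,v in s.items()})
    print(n,np.round(s["mtx"],1).tolist(),s["position"],s["orientation"],[k for k in s])
    for q in ("rod","rest","bed","holder","jar","dish","cassettes"):
        r=ctrl.search_frame(n,q); print(q,[(round(d["confidence"],2),round(d["position"][0]*560),round(d["position"][1]*420)) for d in r])
o=ctrl.get_obs(); print(o)
E
```

```text
pics
side [[482.5, 0.0, 277.9], [0.0, 482.5, 210.3], [0.0, 0.0, 1.0]] [0.42255159 0.976453   0.67397365] [  57.77424035    0.73805727 -170.95721734] ['image', 'mtx', 'position', 'orientation']
rod [(0.79, 303, 299), (0.77, 376, 308), (0.75, 294, 264), (0.73, 217, 348), (0.69, 301, 368)]
rest [(0.88, 297, 313), (0.48, 295, 206), (0.45, 192, 291)]
bed [(0.71, 297, 208), (0.52, 332, 194)]
holder [(0.92, 332, 194)]
jar [(0.74, 188, 291)]
dish [(0.74, 328, 165)]
cassettes [(0.57, 213, 211)]
top [[396.3, 0.0, 278.4], [0.0, 396.3, 216.6], [0.0, 0.0, 1.0]] [0.40658366 0.02906883 1.13025559] [  8.21135081  -0.4998511  -88.9689853 ] ['image', 'mtx', 'position', 'orientation']
rod [(0.91, 188, 237), (0.91, 147, 193), (0.71, 190, 293), (0.66, 235, 230), (0.66, 134, 246)]
rest [(0.81, 195, 239)]
bed [(0.79, 313, 220), (0.31, 188, 240)]
holder [(0.77, 327, 258)]
jar [(0.89, 185, 161)]
dish [(0.83, 409, 251)]
cassettes [(0.78, 300, 155)]
{'clock': 0.8, 'joint_pos': array([-5.91791925e+01,  2.05453681e+01,  6.82501648e-01, -1.07134329e-03,
       -7.01362419e+01, -1.65056019e+01]), 'qvel': array([-0.05958227, -0.01147302, -0.0715816 , -0.01508263,  0.03656303,
        0.02231846]), 'tau': array([-2.40153668e-04, -5.82285511e+01,  2.93288738e+01,  7.00223252e+00,
        1.27547525e-02, -2.84990062e-05]), 'tool_pos': array([ 0.16686599, -0.65402632,  0.22657321]), 'orientation': array([-1.79999431e+02,  1.21940193e-03, -1.65685158e+02]), 'force': array([ 0.50169904, -0.20755694,  0.51496492]), 'moment': array([-0.00288816,  0.02613887, -0.02011613]), 'opening': 0.08791393298296725}
```

```bash
python3 - <<'E'
import cv2,numpy as np
a=cv2.imread("pics/top0.png");cv2.imwrite("pics/topc.png",cv2.resize(a[110:310,100:460],None,fx=2.2,fy=2.2,interpolation=3))
a=cv2.imread("pics/side0.png");cv2.imwrite("pics/sidec.png",cv2.resize(a[140:400,150:450],None,fx=2.3,fy=2.3,interpolation=3))
E
```

```text
(no output)
```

View pics/topc.png

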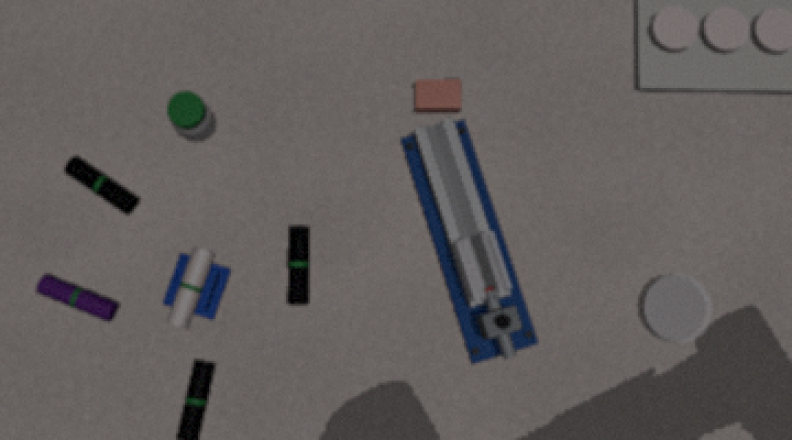

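View pics/sidec.png

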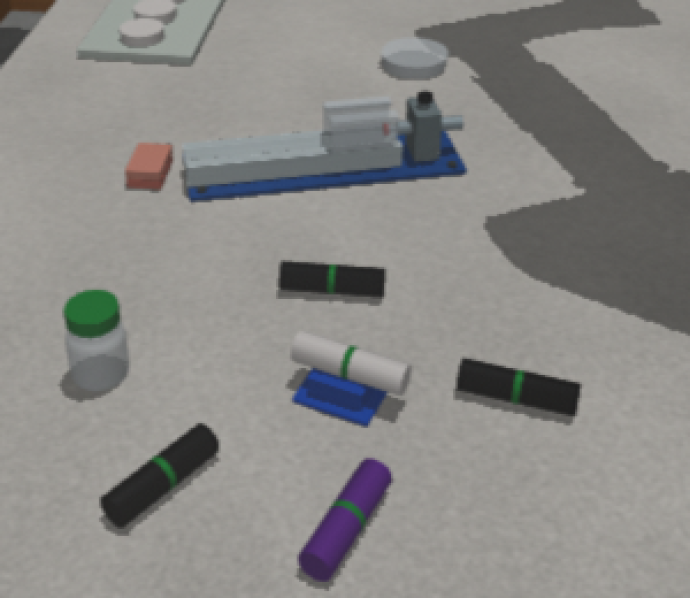

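The top view shows five rod-shaped things: white (188,240), black ones at (147,193), (235,230) and (190,293), and purple (134,246). Only the one at (188,240), side (303,299), is white with a green band, and it lies on the blue rest. I'll confirm it in an enlarged crop and then measure.

```bash
cat >> h.py <<'E'
from scipy.spatial.transform import Rotation as Ro
def load(n):
    return dict(np.load(n+".npz"))
def proj(s,P):
    P=np.atleast_2d(P); R=Ro.from_euler('xyz',s["orientation"],degrees=True).as_matrix()
    c=(P-s["position"])@R; c=c*[1,-1,-1]
    u=c@s["mtx"].T; return u[:,:2]/u[:,2:]
def back(s,uv,z):
    uv=np.atleast_2d(uv); R=Ro.from_euler('xyz',s["orientation"],degrees=True).as_matrix()
    d=np.c_[uv,np.ones(len(uv))]@np.linalg.inv(s["mtx"]).T*[1,-1,-1]@R.T
    return s["position"]+d*((z-s["position"][2])/d[:,2])[:,None]
def inter(sa,a,sb,b):
    A=[];B=[]
    for s,u in((sa,a),(sb,b)):
        p=s["position"]; d=back(s,u,0)[0]-p; d/=np.linalg.norm(d); M=np.eye(3)-np.outer(d,d); A.append(M);B.append(M@p)
    return np.linalg.lstsq(np.vstack(A),np.hstack(B),rcond=None)[0]
E
python3 - <<'E'
from h import *
t=load("top0");s=load("side0")
a=t["image"];b=s["image"]
cv2.imwrite("pics/crop1.png",np.hstack([cv2.resize(a[205:275,165:225],(360,420),interpolation=2),cv2.resize(b[270:330,270:340],(420,420),interpolation=2)])[:,:,::-1])
for nm,q in(("top",t),("side",s)):
    im=q["image"].astype(int); blue=((im[:,:,2]-im[:,:,0]>35)&(im[:,:,2]-im[:,:,1]>25)).astype(np.uint8)
    n,l,st,c=cv2.connectedComponentsWithStats(blue)
    print(nm,[(st[i].tolist()) for i in range(1,n) if st[i][4]>20])
    hsv=cv2.cvtColor(q["image"],cv2.COLOR_RGB2HSV)
    red=((hsv[:,:,1]>110)&((hsv[:,:,0]<8)|(hsv[:,:,0]>172))&(hsv[:,:,2]>60)).astype(np.uint8)
    n,l,st,c=cv2.connectedComponentsWithStats(red); print("red",[(st[i].tolist(),c[i].round(1)) for i in range(1,n) if st[i][4]>2])
E
```

```text
top [[309, 171, 35, 97, 350], [284, 177, 43, 98, 529], [175, 226, 11, 23, 95], [189, 230, 15, 25, 208]]
red [([321, 240, 3, 2, 5], array([322.2, 240.6]))]
side [[341, 197, 6, 8, 29], [232, 206, 120, 21, 629], [277, 300, 41, 25, 576]]
red [([206, 218, 14, 3, 34], array([211.8, 219.2]))]
```

View pics/crop1.png

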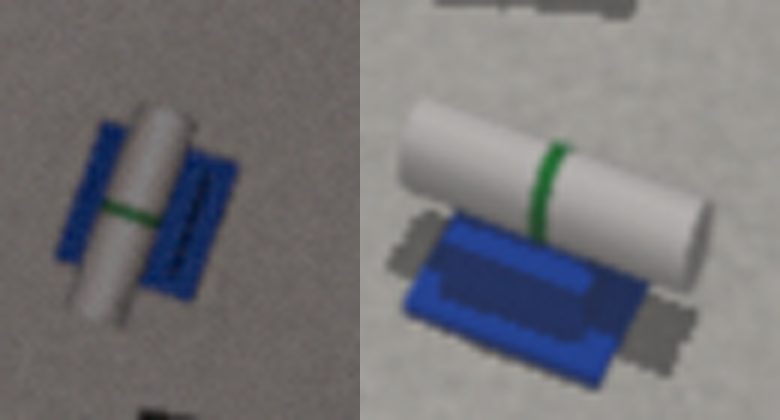

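The crop confirms it: the white rod with the green band lies in the blue rest. Next I'll fit the rod and bed poses.

```bash
cat > fit.py <<'E'
from h import *
from scipy.optimize import minimize
def hullmask(s,P,sh=(420,560),k=8):
    h=cv2.convexHull(proj(s,P).astype(np.float32))
    # antialiased: draw at k/2 upscaled
    m=np.zeros((sh[0]*4,sh[1]*4),np.uint8); cv2.fillConvexPoly(m,np.round((h+0.5)*4-0.5).astype(np.int32),1)
    return cv2.resize(m.astype(np.float32),(sh[1],sh[0]),interpolation=cv2.INTER_AREA)
def cyl(x,y,z,yaw,r=.014,L=.1):
    t=np.linspace(0,2*np.pi,40,endpoint=False); c,n=np.cos(yaw),np.sin(yaw)
    P=[]
    for e in(-L/2,L/2):
        P.append(np.c_[x+e*c-r*np.cos(t)*n,y+e*n+r*np.cos(t)*c,z+r*np.sin(t)])
    return np.vstack(P)
def box(p,x0,x1,y0,y1,z0,z1):
    x,y,yaw=p; c,n=np.cos(yaw),np.sin(yaw)
    return np.array([[x+a*c-b*n,y+a*n+b*c,z] for a in(x0,x1) for b in(y0,y1) for z in(z0,z1)])
def best(f,x0,sc):
    x=np.array(x0,float);b=None
    for _ in range(3):
        sim=np.vstack([x]+[x+np.eye(len(x))[i]*sc[i] for i in range(len(x))])
        r=minimize(f,x,method="Nelder-Mead",options=dict(initial_simplex=sim,xatol=1e-5,fatol=1e-3,maxiter=400)); x=r.x
    return r
E
cat > f1.py <<'E'
from fit import *
t=load("top0");s=load("side0")
def rodmask(q,roi):
    im=q["image"].astype(int); x0,y0,x1,y1=roi
    br=im.sum(2)/3; sat=im.max(2)-im.min(2); g=im[:,:,1]-np.maximum(im[:,:,0],im[:,:,2])
    return im,br,sat,g
T=rodmask(t,0);S=rodmask(s,0)
print("top bg",np.median(T[1][200:220,205:225]), "row across", T[1][240,175:205].round().tolist(), T[1][221:228,195].tolist())
print("side bg",np.median(S[1][275:285,270:275]),S[1][300,268:345].round().tolist(), S[1][270:320,290].round().tolist())
E
python3 f1.py
```

```text
Traceback (most recent call last):
  File "f1.py", line 7, in <module>
    T=rodmask(t,0);S=rodmask(s,0)
  File "f1.py", line 4, in rodmask
    im=q["image"].astype(int); x0,y0,x1,y1=roi
                               ^^^^^^^^^^^
TypeError: cannot unpack non-iterable int object
```

```bash
cat > f1.py <<'E'
from fit import *
t=load("top0");s=load("side0")
def gc(q,rect):
    m=np.zeros((420,560),np.uint8); cv2.grabCut(np.ascontiguousarray(q["image"]),m,rect,np.zeros((1,65)),np.zeros((1,65)),6,cv2.GC_INIT_WITH_RECT)
    return ((m==1)|(m==3))
M={}
for n,q in (("top",t),("side",s)):
    r=ctrl.regions_of(n,"rod")
    print(n,[(round(d["confidence"],2),np.round(np.array(d["position"])*[560,420],1),int(d["mask"].sum())) for d in r])
    tgt=np.array([188,240] if n=="top" else [303,299])
    d=min(r,key=lambda d:np.hypot(*(np.array(d["position"])*[560,420]-tgt))); M[n]=d["mask"]
    for q2 in ("bed","holder"):
        r=ctrl.regions_of(n,q2)
        print(q2,[(round(d["confidence"],2),np.round(np.array(d["position"])*[560,420],1),int(d["mask"].sum())) for d in r])
        if r: M[n+q2]=r[0]["mask"]
np.savez("masks.npz",**M)
for n,q in (("top",t),("side",s)):
    im=q["image"].copy()
    for k,c in (("",(255,0,0)),("bed",(0,255,0)),("holder",(255,255,0))):
        if n+k in M:
            cs,_=cv2.findContours(M[n+k].astype(np.uint8),0,cv2.CHAIN_APPROX_NONE); cv2.drawContours(im,cs,-1,c,1)
    x0,y0,x1,y1=(150,150,370,290) if n=="top" else (220,150,370,340)
    cv2.imwrite(f"pics/m_{n}.png",cv2.resize(im[y0:y1,x0:x1],None,fx=3,fy=3,interpolation=0)[:,:,::-1])
E
python3 f1.py
```

```text
top [(0.88, array([187. , 238.7]), 407), (0.88, array([147.9, 195.4]), 385), (0.83, array([190.6, 295.4]), 423), (0.67, array([135.6, 244.5]), 386), (0.66, array([236.5, 230.2]), 361)]
bed [(0.84, array([310.7, 219.9]), 3357), (0.63, array([188.6, 237.3]), 401)]
holder [(0.64, array([327.3, 257.1]), 337)]
side [(0.83, array([300. , 366.3]), 967), (0.8, array([295.1, 263.8]), 579), (0.73, array([214.1, 211.2]), 360), (0.68, array([217.9, 346.6]), 913), (0.67, array([301.7, 296.1]), 782), (0.61, array([375.9, 308.8]), 725)]
bed [(0.7, array([294.7, 208.6]), 3444)]
holder [(0.8, array([333.9, 195.6]), 475)]
```

View pics/m_top.png

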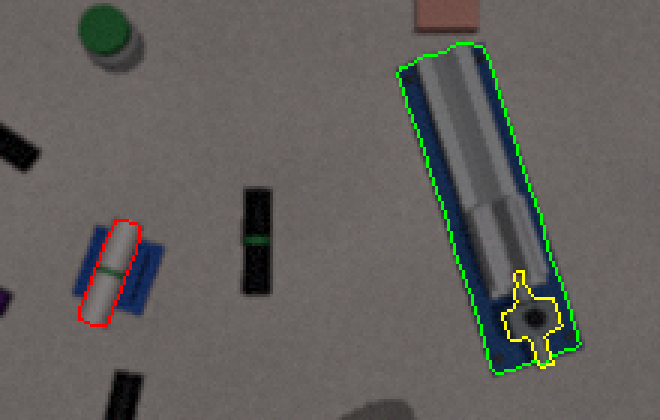

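View pics/m_side.png

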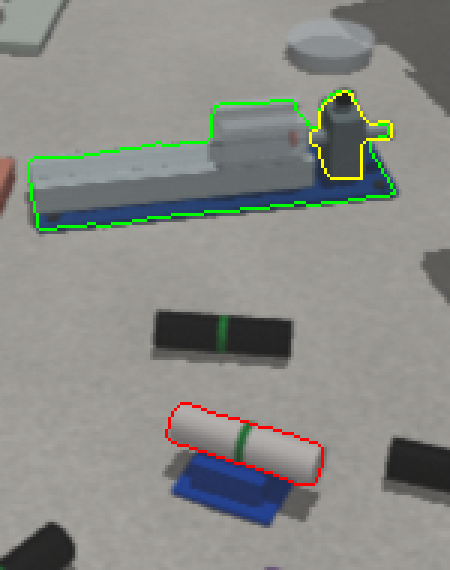

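The masks follow the rod and bed outlines closely in both views. Next step is fitting the models to them.

```bash
cat > f2.py <<'E'
from fit import *
t=load("top0");s=load("side0"); M=np.load("masks.npz")
def cr(p,vs,z=.0318): return sum(np.abs(hullmask(q,cyl(p[0],p[1],z,p[2]))-M[n]).sum()/M[n].sum() for n,q in vs)
V=(("top",t),("side",s))
g=back(t,[188,240],.032)[0]; e=back(t,[[192,224],[183,256]],.032); yaw=np.arctan2(*(e[1]-e[0])[1::-1]); print(g,np.degrees(yaw))
for vs in (V,V[:1],V[1:]):
    r=best(lambda p:cr(p,vs),[g[0],g[1],yaw],[.008,.008,.15]); print("rod",r.x[:2].round(4),np.degrees(r.x[2]).round(2),r.fun.round(3))
    if vs is V: rod=r.x
def bm(q,p,off):
    ms=[box(p,off-.155,off+.155,-.045,.045,0,.008),box(p,-.14,.1,-.026,.026,0,.0338),box(p,.02,.095,-.024,.024,.0338,.0708),box(p,.115,.145,-.022,.022,0,.068)]
    return np.max([hullmask(q,b) for b in ms],0)
B={n:(M[n+"bed"]|M[n+"holder"]) for n,_ in V}
g=back(t,[312,221],.02)[0]; e=back(t,[[298,172],[328,270]],.008); yaw=np.arctan2(*(e[1]-e[0])[1::-1]); print(g,np.degrees(yaw))
for vs in (V,V[:1],V[1:]):
    r=best(lambda p:sum(np.abs(bm(q,p[:3],p[3])-B[n]).sum()/B[n].sum() for n,q in vs),[g[0],g[1],yaw,.005],[.01,.01,.1,.01]); print("bed",r.x[:2].round(4),np.degrees(r.x[2]).round(2),"off",r.x[3].round(4),r.fun.round(3))
    if vs is V: bed=r.x
np.savez("fit0.npz",rod=rod,bed=bed)
for n,q in V:
    im=cv2.resize(q["image"],None,fx=4,fy=4,interpolation=2)
    def dr(P,c):
        h=cv2.convexHull((((proj(q,P)+.5)*4-.5)).astype(np.float32)); cv2.polylines(im,[np.round(h).astype(np.int32)],True,c,1)
    p=bed[:3]
    dr(cyl(rod[0],rod[1],.0318,rod[2]),(255,0,0)); dr(box(p,bed[3]-.155,bed[3]+.155,-.045,.045,.008,.008),(255,255,0)); dr(box(p,-.14,.1,-.0118,.0118,.0338,.0338),(0,255,0)); dr(box(p,-.14,.1,-.026,.026,.0338,.0338),(0,255,0));dr(box(p,.02,.095,-.024,.024,.0708,.0708),(255,0,255));dr(box(p,.115,.145,-.022,.022,.068,.068),(255,0,0))
    x0,y0,x1,y1=(170,155,360,285) if n=="top" else (220,175,370,330)
    cv2.imwrite(f"pics/f_{n}.png",im[y0*4:y1*4,x0*4:x1*4,::-1])
E
python3 f2.py
```

```text
[0.49502407 0.27169807 0.032     ] 167.13335321183615
rod [0.495  0.2771] 162.99 0.195
rod [0.4933 0.2759] 162.48 0.084
rod [0.4964 0.2778] 163.5 0.052
[ 0.55634977 -0.07293876  0.02      ] -162.72644625780578
bed [ 0.5817 -0.0703] -161.79 off 0.0153 0.134
bed [ 0.5674 -0.075 ] -162.03 off 0.0001 0.043
bed [ 0.5821 -0.0713] -161.84 off 0.0138 0.086
```

View pics/f_top.png

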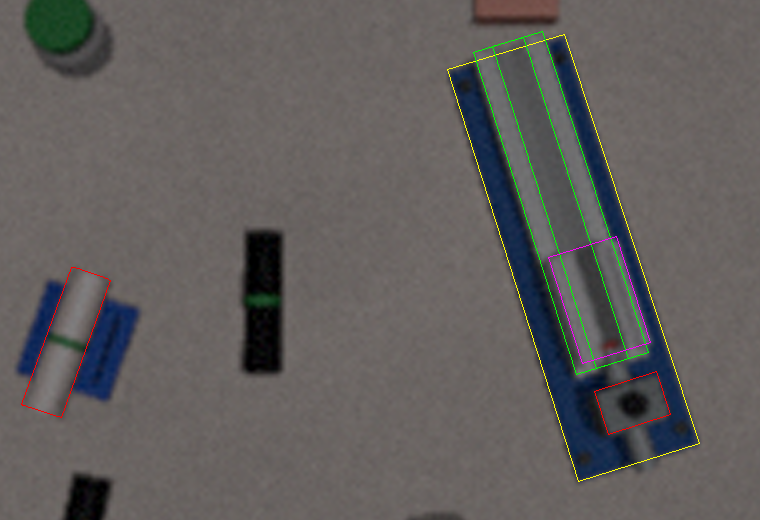

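View pics/f_side.png

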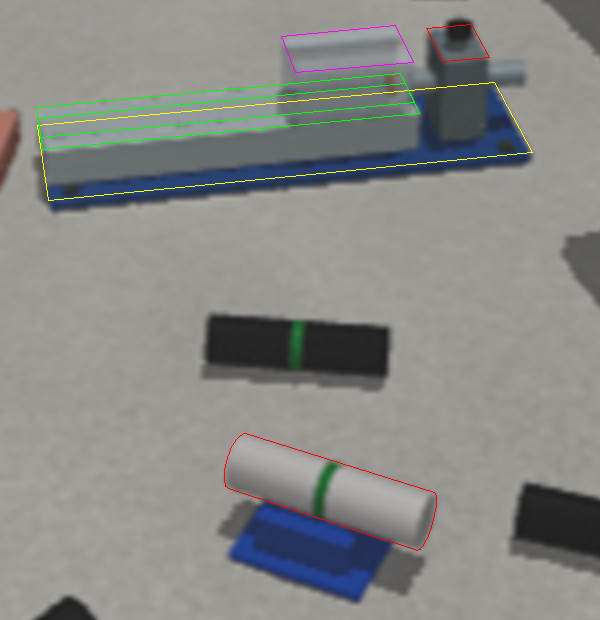

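```bash
python3 - <<'E'
from h import *
t=load("top0")["image"];s=load("side0")["image"]
def z(im,x0,y0,w,h,k,name):
    c=cv2.resize(im[y0:y0+h,x0:x0+w],None,fx=k,fy=k,interpolation=cv2.INTER_CUBIC); c=cv2.convertScaleAbs(c,alpha=1.5)
    for i in range(0,w,10): cv2.putText(c,str(x0+i),(i*k,8),0,.3,(255,255,0),1); cv2.line(c,(i*k,8),(i*k,14),(255,255,0),1)
    for i in range(0,h,10): cv2.putText(c,str(y0+i),(0,i*k+4),0,.3,(255,255,0),1)
    cv2.imwrite(name,c[:,:,::-1])
z(t,270,160,80,60,10,"pics/za.png"); z(t,285,212,80,60,10,"pics/zb.png"); z(s,225,165,130,70,6,"pics/zc.png")
E
```

```text
(no output)
```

View pics/za.png

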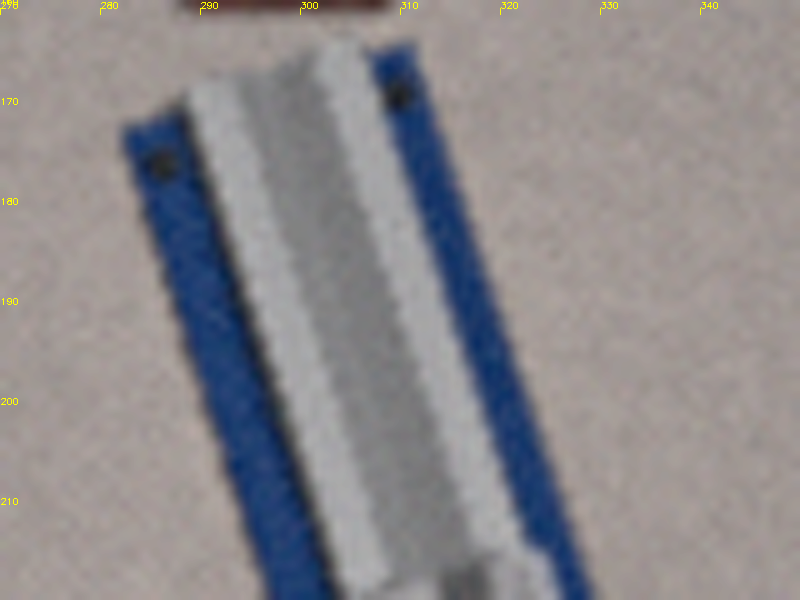

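View pics/zb.png

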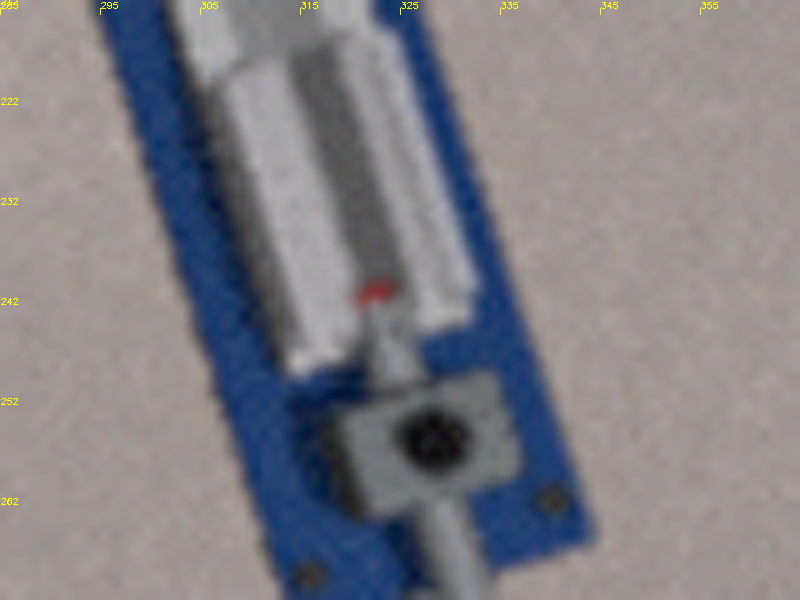

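View pics/zc.png

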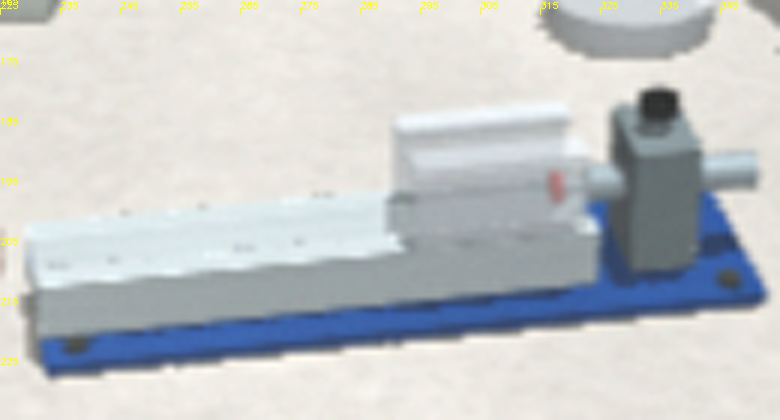

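```bash
cat > f3.py <<'E'
from h import *
from scipy.optimize import least_squares
t=load("top0");s=load("side0")
cv=lambda L,b,k:[(((X+.5)/k-.5+b[0]),((Y+.5)/k-.5+b[1])) for X,Y in L]
# model pts (x,y,z, plateflag)
T=[((-.155,-.045,.008,1),cv([(125,128)],(270,160),10)),((-.155,.045,.008,1),cv([(415,43)],(270,160),10)),
((-.14,-.026,.0338,0),cv([(188,92)],(270,160),10)),((-.14,.026,.0338,0),cv([(368,42)],(270,160),10)),
((.155,.045,.008,1),cv([(595,538)],(285,212),10)),
((.115,-.022,.068,0),cv([(343,408)],(285,212),10)),((.115,.022,.068,0),cv([(495,372)],(285,212),10)),((.145,.022,.068,0),cv([(525,475)],(285,212),10)),((.145,-.022,.068,0),cv([(370,520)],(285,212),10)),
((.1,-.026,.0338,0),cv([(292,375)],(285,212),10)),((.1,.026,.0338,0),cv([(470,322)],(285,212),10))]
z=(225,165)
S=[((-.14,-.026,.0338,0),cv([(37,287)],z,6)),((-.14,.026,.0338,0),cv([(27,228)],z,6)),((-.155,-.045,.0,1),cv([(47,378)],z,6)),((.155,-.045,.008,1),cv([(765,297)],z,6)),
((.1,-.026,.0338,0),cv([(598,232)],z,6)),((.145,-.022,.008,0),cv([(695,268)],z,6)),((.145,-.022,.068,0),cv([(697,150)],z,6)),((.115,-.022,.068,0),cv([(628,148)],z,6)),((.115,.022,.068,0),cv([(612,110)],z,6))]
def res(p,L,q):
    m=np.array([a for a,_ in L]); uv=np.array([b[0] for _,b in L]); X=m[:,0]+m[:,3]*p[3]; c,n=np.cos(p[2]),np.sin(p[2])
    return (proj(q,np.c_[p[0]+X*c-m[:,1]*n,p[1]+X*n+m[:,1]*c,m[:,2]])-uv)
x0=[.57,-.074,np.radians(-162),0]
for nm,f in (("both",lambda p:np.vstack([res(p,T,t),res(p,S,s)])),("top",lambda p:res(p,T,t)),("side",lambda p:res(p,S,s))):
    r=least_squares(lambda p:f(p).ravel(),x0,x_scale=[.01,.01,.05,.01],loss="soft_l1"); print(nm,r.x[:2].round(4),np.degrees(r.x[2]).round(2),r.x[3].round(4)); print(f(r.x).round(1).tolist())
E
python3 f3.py
```

```text
both [ 0.5806 -0.0707] -162.05 0.015
[[-0.5, -0.3], [0.0, -0.5], [-0.2, -0.9], [-0.8, -1.0], [0.3, 0.4], [-0.8, 0.4], [-0.4, -0.7], [0.1, -0.3], [-0.1, 0.0], [-0.1, -0.4], [-0.0, -0.6], [-0.2, -0.7], [0.0, -1.5], [-0.4, -0.3], [0.8, -1.3], [0.6, -0.3], [0.6, -0.2], [1.7, -0.7], [1.6, 0.7], [0.1, -1.3]]
top [ 0.5794 -0.0714] -162.12 0.014
[[-0.3, -0.2], [0.2, -0.4], [0.1, -0.5], [-0.5, -0.6], [0.4, 0.5], [-0.6, 0.9], [-0.2, -0.3], [0.3, 0.2], [0.1, 0.5], [0.1, 0.0], [0.2, -0.1]]
side [ 0.5817 -0.0677] -161.72 0.0158
[[-0.8, 0.1], [-0.7, -0.8], [-0.7, 0.4], [0.7, -0.9], [0.1, 0.1], [0.1, 0.2], [1.1, -0.3], [1.1, 1.1], [-0.5, -0.9]]
```

The two views agree on the bed to about 2 mm: (0.580, -0.070), yaw -162°. The rod is at (0.495, 0.277), yaw 163°. I'll turn the tool first.

{"method": "jog_arm", "body": {"commands": [{"x":0,"y":0,"z":0,"roll":0.1366},{"x":0,"y":0,"z":0,"roll":0.1366},{"x":0,"y":0,"z":0,"roll":0.1366},{"x":0,"y":0,"z":0,"roll":0.1366}]}}

```text
clock: 1.5
tool_pos: [0.1668, -0.6541, 0.2266]
orientation: [-180.0, -0.0, 162.7]
force: [1.2, -0.3, -0.4]
opening: 0.0875
```

```bash
cat >> h.py <<'E'
BED=np.array([.5803,-.0703]); BY=np.radians(-162.0)
def bedpt(x,y=0): return BED+[x*np.cos(BY)-y*np.sin(BY),x*np.sin(BY)+y*np.cos(BY)]
def tobed(p):
    d=np.asarray(p)[:2]-BED; c,n=np.cos(BY),np.sin(BY); return np.array([d@[c,n],d@[-n,c]])
def need(targets,yaw=None):
    o=ctrl.get_obs(); p=o["tool_pos"]; R=Ro.from_euler('xyz',o["orientation"],degrees=True).as_matrix()
    print("t",round(o["clock"],2),"pos",p.round(4),"rpy",o["orientation"].round(2),"F",o["force"].round(2),"open",round(o["opening"],4))
    if yaw is not None: print("roll needed",-((np.radians(yaw-o["orientation"][2])+np.pi)%(2*np.pi)-np.pi))
    for q in targets:
        print("cm",((np.array(q)-p)@R*100).round(2)); p=np.array(q)
E
python3 -c "
from h import *
need([[.5,-.3,.2],[.495,.277,.2],[.495,.277,.09],[.495,.277,.0268]],163)
t=load('top0');s=load('side0')
print(tobed(back(t,[322.2,240.6],.0418)[0]))
print(tobed(inter(t,[322.2,240.6],s,[225+557/6-.5,165+185/6-.5])),inter(t,[322.2,240.6],s,[225+557/6-.5,165+185/6-.5]))
"
```

```text
t 1.5 pos [ 0.1668 -0.6541  0.2266] rpy [-180.     -0.    162.68] F [ 1.17 -0.29 -0.35] open 0.0875
roll needed -0.005529664326354933
cm [-21.27  43.72   2.66]
cm [17.65 54.94 -0.  ]
cm [-0.  0. 11.]
cm [-0.    0.    6.32]
[0.08583591 0.0026708 ]
[0.08613168 0.00264954] [ 0.49920266 -0.09943601  0.04123224]
```

{"method": "jog_arm", "body": {"commands": [{"x":-1.77,"y":3.64,"z":0.22,"roll":0},{"x":-1.77,"y":3.64,"z":0.22,"roll":0},{"x":-1.77,"y":3.64,"z":0.22,"roll":0},{"x":-1.77,"y":3.64,"z":0.22,"roll":0},{"x":-1.77,"y":3.64,"z":0.22,"roll":0},{"x":-1.77,"y":3.64,"z":0.22,"roll":0},{"x":-1.77,"y":3.64,"z":0.22,"roll":0},{"x":-1.77,"y":3.64,"z":0.22,"roll":0},{"x":-1.77,"y":3.64,"z":0.22,"roll":0},{"x":-1.77,"y":3.64,"z":0.22,"roll":0},{"x":-1.77,"y":3.64,"z":0.22,"roll":0},{"x":-1.77,"y":3.64,"z":0.22,"roll":-0.0055}]}}

```text
clock: 2.7
tool_pos: [0.4987, -0.297, 0.2004]
orientation: [180.0, 0.0, 163.3]
force: [0.1, -1.5, 0.1]
opening: 0.0873
```

{"method": "jog_arm", "body": {"commands": [{"x":1.47,"y":4.5,"z":0},{"x":1.47,"y":4.5,"z":0},{"x":1.47,"y":4.5,"z":0},{"x":1.47,"y":4.5,"z":0},{"x":1.47,"y":4.5,"z":0},{"x":1.47,"y":4.5,"z":0},{"x":1.47,"y":4.5,"z":0},{"x":1.47,"y":4.5,"z":0},{"x":1.47,"y":4.5,"z":0},{"x":1.47,"y":4.5,"z":0},{"x":1.47,"y":4.5,"z":0},{"x":1.47,"y":4.5,"z":0}]}}

```text
validation failed for argument at $.co...
```

```bash
python3 -c "
from h import *
need([[.495,.277,.1],[.495,.277,.0268]],163)
"
```

```text
t 2.7 pos [ 0.4987 -0.297   0.2004] rpy [1.8000e+02 4.0000e-02 1.6333e+02] F [ 0.14 -1.48  0.13] open 0.0873
roll needed 0.005772849865370411
cm [16.82 54.88 10.03]
cm [ 0.   -0.    7.32]
```

{"method": "jog_arm", "body": {"commands": [{"x":1.4,"y":4.55,"z":0,"roll":0},{"x":1.4,"y":4.55,"z":0,"roll":0},{"x":1.4,"y":4.55,"z":0,"roll":0},{"x":1.4,"y":4.55,"z":0,"roll":0},{"x":1.4,"y":4.55,"z":0,"roll":0},{"x":1.4,"y":4.55,"z":0,"roll":0},{"x":1.4,"y":4.55,"z":0,"roll":0},{"x":1.4,"y":4.55,"z":0,"roll":0},{"x":1.4,"y":4.55,"z":0,"roll":0},{"x":1.4,"y":4.55,"z":0,"roll":0},{"x":1.4,"y":4.55,"z":0,"roll":0},{"x":1.4,"y":4.55,"z":0,"roll":0}]}}

```text
clock: 3.9
tool_pos: [0.493, 0.275, 0.2006]
orientation: [180.0, 0.0, 163.3]
force: [1.3, 0.2, 0.2]
opening: 0.0876
```

```bash
python3 - <<'E'
from h import *
for n in("top","side"):
    s=ctrl.snapshot(n); np.savez(n+"1.npz",**{k:np.array(v) for k,v in s.items()}); cv2.imwrite(f"pics/{n}1.png",s["image"][:,:,::-1])
need([[.495,.277,.1],[.495,.277,.0268]],163)
E
```

```text
t 4.0 pos [0.4935 0.2777 0.1999] rpy [1.7995e+02 3.0000e-02 1.6355e+02] F [ 0.15 -0.07  0.4 ] open 0.0876
roll needed 0.009571685361538407
cm [-0.16 -0.04  9.99]
cm [ 0.   -0.01  7.32]
```

View pics/side1.png

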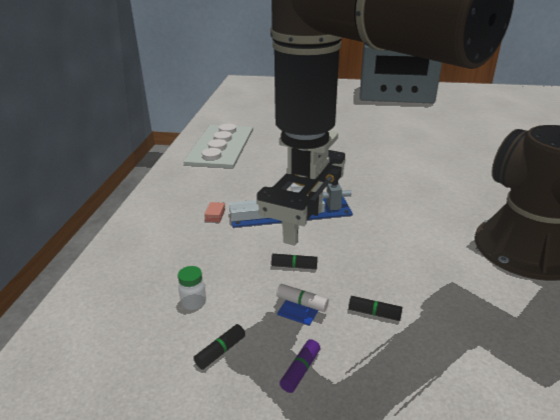

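{"method": "jog_arm", "body": {"commands": [{"x":-0.16,"y":0,"z":2.5,"roll":0.0096},{"x":0,"y":0,"z":3,"roll":0},{"x":0,"y":0,"z":2.5,"roll":0},{"x":0,"y":0,"z":2,"roll":0},{"x":0,"y":0,"z":0,"roll":0},{"x":0,"y":0,"z":0,"roll":0}]}}

```text
clock: 4.6
tool_pos: [0.4952, 0.2723, 0.1006]
orientation: [-180.0, 0.0, 162.8]
force: [1.2, 0.6, 0.0]
opening: 0.0879
```

```bash
python3 - <<'E'
from h import *
ims=[]
o=ctrl.get_obs()
for n in("top","side"):
    s=ctrl.snapshot(n); np.savez(n+"2.npz",**{k:np.array(v) for k,v in s.items()})
    im=cv2.resize(s["image"],None,fx=4,fy=4,interpolation=2)
    u=proj(s,o["tool_pos"])[0]; cv2.circle(im,tuple(int(v*4+1.5) for v in u),4,(255,0,0),1)
    x0,y0=(140,190) if n=="top" else (250,190)
    ims.append(im[y0*4:y0*4+500,x0*4:x0*4+400])
cv2.imwrite("pics/two2.png",np.hstack(ims)[:,:,::-1])
need([[.495,.277,.0268]],163)
E
```

```text
t 4.7 pos [0.4957 0.2729 0.1015] rpy [1.7990e+02 6.0000e-02 1.6278e+02] F [ 0.15  0.39 -1.01] open 0.0875
roll needed -0.0037536958174384516
cm [0.19 0.35 7.47]
```

View pics/two2.png

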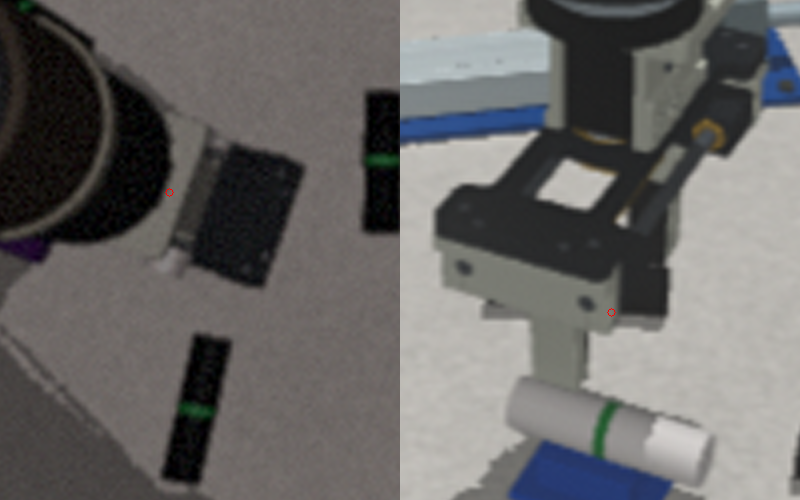

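```bash
python3 - <<'E'
from h import *
for i in range(6):
    ctrl.snapshot("side"); o=ctrl.get_obs(); print(o["clock"],o["tool_pos"].round(4),o["orientation"].round(2),o["joint_pos"].round(2),o["force"].round(2))
E
```

```text
4.75 [0.4957 0.273  0.1016] [1.7988e+02 7.0000e-02 1.6278e+02] [ 4.867e+01  1.680e+01 -2.274e+01  2.000e-02 -5.033e+01 -1.559e+02] [-0.39  0.01 -0.38]
4.8 [0.4955 0.2729 0.1015] [1.7988e+02 6.0000e-02 1.6278e+02] [ 4.867e+01  1.680e+01 -2.275e+01  1.000e-02 -5.032e+01 -1.559e+02] [ 0.27  0.24 -0.58]
4.85 [0.4954 0.2729 0.1014] [1.7989e+02 6.0000e-02 1.6277e+02] [ 4.867e+01  1.680e+01 -2.277e+01  1.000e-02 -5.031e+01 -1.559e+02] [ 0.19  0.09 -0.18]
4.9 [0.4953 0.2728 0.1012] [1.7991e+02 4.0000e-02 1.6277e+02] [  48.67   16.82  -22.78    0.    -50.31 -155.9 ] [-0.32 -0.73  0.28]
4.95 [0.4952 0.2726 0.101 ] [1.7993e+02 3.0000e-02 1.6277e+02] [  48.67   16.83  -22.8     0.    -50.3  -155.9 ] [-1.16  0.1   0.12]
5.0 [0.4951 0.2726 0.1008] [1.7994e+02 3.0000e-02 1.6277e+02] [  48.67   16.84  -22.8     0.    -50.3  -155.9 ] [0.24 0.01 0.3 ]
```

{"method": "jog_arm", "body": {"commands": [{"x":0.1,"y":0.43,"z":2.0,"roll":-0.0037},{"x":0,"y":0,"z":2.0,"roll":0},{"x":0,"y":0,"z":1.5,"roll":0},{"x":0,"y":0,"z":1.0,"roll":0},{"x":0,"y":0,"z":0,"roll":0},{"x":0,"y":0,"z":0,"roll":0},{"x":0,"y":0,"z":0,"roll":0}]}}

```text
clock: 5.7
tool_pos: [0.4957, 0.2772, 0.0361]
orientation: [179.9, 0.0, 163.0]
force: [-0.6, 0.2, -0.2]
opening: 0.0879
```

```bash
python3 - <<'E'
from h import *
ims=[]
o=ctrl.get_obs()
for n in("top","side"):
    s=ctrl.snapshot(n)
    im=cv2.resize(s["image"],None,fx=4,fy=4,interpolation=2)
    u=proj(s,o["tool_pos"])[0]; cv2.circle(im,tuple(int(v*4+1.5) for v in u),4,(255,0,0),1)
    x0,y0=(140,190) if n=="top" else (250,210)
    ims.append(im[y0*4:y0*4+500,x0*4:x0*4+400])
cv2.imwrite("pics/two3.png",np.hstack(ims)[:,:,::-1])
need([[.495,.277,.0268]],163)
E
```

```text
t 5.8 pos [0.4957 0.2772 0.036 ] rpy [1.7993e+02 4.0000e-02 1.6299e+02] F [-0.19 -0.36 -0.15] open 0.088
roll needed -0.000246462056162855
cm [ 0.06 -0.04  0.92]
```

View pics/two3.png

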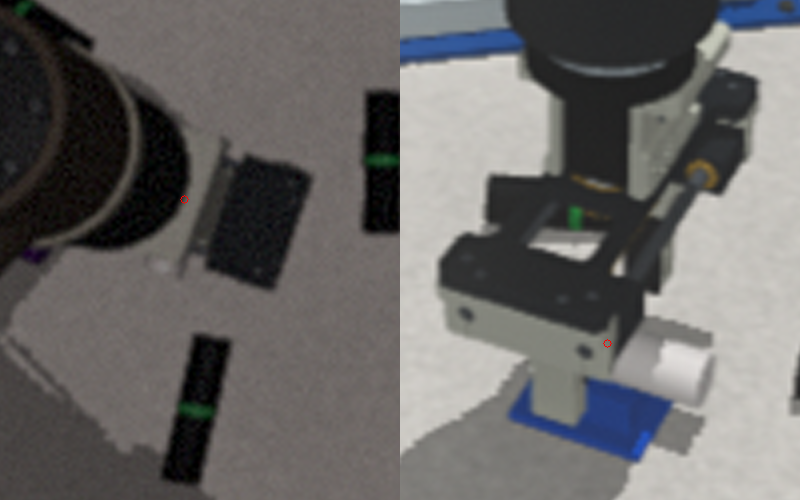

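{"method": "jog_arm", "body": {"commands": [{"x":0,"y":0,"z":0.5,"roll":0},{"x":0,"y":0,"z":0.4,"roll":0},{"x":0,"y":0,"z":0,"roll":0},{"x":0,"y":0,"z":0,"roll":0}]}}

```text
clock: 6.2
tool_pos: [0.4952, 0.2767, 0.0259]
orientation: [-180.0, -0.0, 163.0]
force: [0.3, -0.3, 0.3]
opening: 0.0875
```

{"method": "jog_arm", "body": {"commands": [{"x":0,"y":0,"z":0,"roll":0},{"x":0,"y":0,"z":0,"roll":0}], "gripper": 6.0}}

```text
clock: 6.4
tool_pos: [0.4953, 0.2769, 0.0262]
orientation: [180.0, 0.0, 163.0]
force: [0.3, 0.2, -0.0]
opening: 0.0769
```

{"method": "jog_arm", "body": {"commands": [{"x":0,"y":0,"z":0,"roll":0},{"x":0,"y":0,"z":0,"roll":0},{"x":0,"y":0,"z":0,"roll":0},{"x":0,"y":0,"z":0,"roll":0},{"x":0,"y":0,"z":0,"roll":0}], "gripper": 2.0}}

```text
clock: 6.9
tool_pos: [0.4952, 0.2768, 0.0262]
orientation: [180.0, 0.0, 163.0]
force: [0.1, -0.1, -0.6]
opening: 0.0371
```

```bash
python3 - <<'E'
from h import *
ctrl.snapshot("side")
need([[.495,.277,.0268]],163)
E
```

```text
t 6.95 pos [0.4953 0.2768 0.0262] rpy [-180.     -0.    162.98] F [-0.82  0.43  0.08] open 0.0332
roll needed -0.0003208286694520446
cm [ 0.03  0.01 -0.06]
```

{"method": "jog_arm", "body": {"commands": [{"x":0,"y":0,"z":0,"roll":0},{"x":0,"y":0,"z":0,"roll":0},{"x":0,"y":0,"z":0,"roll":0},{"x":0,"y":0,"z":0,"roll":0},{"x":0,"y":0,"z":0,"roll":0}]}}

```text
clock: 7.45
tool_pos: [0.4948, 0.2759, 0.0261]
orientation: [-179.9, -0.0, 163.0]
force: [-0.9, -6.0, 2.8]
opening: 0.0274
```

```bash
python3 - <<'E'
from h import *
need([[.495,.277,.0268]],163)
E
```

```text
t 7.45 pos [0.4948 0.2759 0.0261] rpy [-1.7991e+02 -3.0000e-02  1.6297e+02] F [-0.88 -6.02  2.82] open 0.0274
roll needed -0.000470868537419733
cm [ 0.02  0.11 -0.07]
```

{"method": "jog_arm", "body": {"commands": [{"x":0,"y":0,"z":-0.3,"roll":0},{"x":0,"y":0,"z":-1,"roll":0},{"x":0,"y":0,"z":-2,"roll":0},{"x":0,"y":0,"z":-2.5,"roll":0},{"x":0,"y":0,"z":-2.5,"roll":0},{"x":0,"y":0,"z":-1.7,"roll":0},{"x":0,"y":0,"z":0,"roll":0},{"x":0,"y":0,"z":0,"roll":0},{"x":0,"y":0,"z":0,"roll":0}]}}

```text
clock: 8.35
tool_pos: [0.4946, 0.2764, 0.125]
orientation: [-179.9, -0.1, 163.0]
force: [-0.4, 0.3, -3.8]
opening: 0.0275
```

```bash
python3 - <<'E'
from h import *
ims=[]
o=ctrl.get_obs()
s=ctrl.snapshot("side"); im=s["image"].copy()
c=proj(s,o["tool_pos"])[0]; print(c)
x0,y0=int(c[0])-65,int(c[1])-70
cv2.imwrite("pics/lift.png",cv2.resize(im[y0:y0+110,x0:x0+130],None,fx=5,fy=5,interpolation=2)[:,:,::-1])
b=bedpt(-.06)
need([[.5,.0,.13],[b[0],b[1],.13],[b[0],b[1],.0361]],-162)
E
```

```text
[302.86808743 258.88039197]
t 8.4 pos [0.4946 0.2764 0.1249] rpy [-1.7991e+02 -6.0000e-02  1.6297e+02] F [ 0.49  0.66 -3.  ] open 0.027
roll needed -0.611318489440678
cm [ -8.61 -26.27  -0.47]
cm [-1.465e+01 -9.300e-01 -1.000e-02]
cm [-0.01  0.02  9.39]
```

View pics/lift.png

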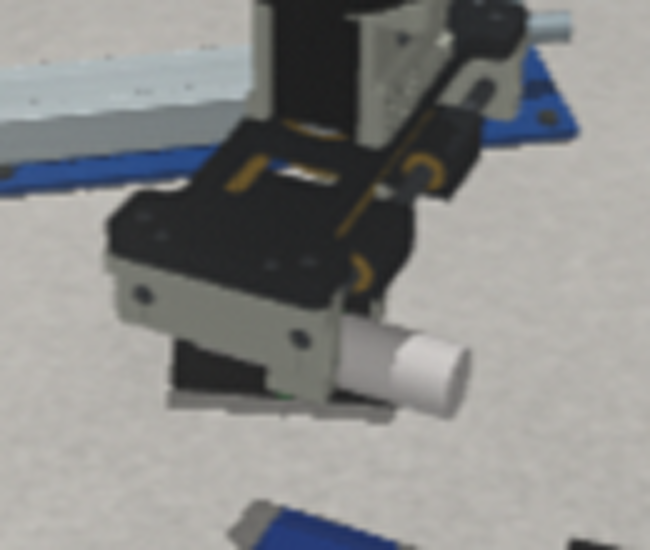

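{"method": "jog_arm", "body": {"commands": [{"x":0,"y":0,"z":0,"roll":-0.1222},{"x":0,"y":0,"z":0,"roll":-0.1222},{"x":0,"y":0,"z":0,"roll":-0.1222},{"x":0,"y":0,"z":0,"roll":-0.1222},{"x":0,"y":0,"z":0,"roll":-0.1222},{"x":0,"y":0,"z":0,"roll":0}]}}

```text
clock: 9.0
tool_pos: [0.4949, 0.2765, 0.125]
orientation: [-180.0, -0.1, -161.9]
force: [0.5, 0.2, -3.3]
opening: 0.0273
```

```bash
python3 - <<'E'
from h import *
b=bedpt(-.06)
need([[b[0],b[1],.13],[b[0],b[1],.0361]],-162)
E
```

```text
t 9.0 pos [0.4949 0.2765 0.125 ] rpy [-1.7995e+02 -1.0000e-01 -1.6191e+02] F [ 0.5   0.17 -3.31] open 0.0273
roll needed 0.0015351082143539863
cm [ -3.35 -35.62  -0.47]
cm [-0.02  0.01  9.39]
```

{"method": "jog_arm", "body": {"commands": [{"x":-0.28,"y":-2.0,"z":0,"roll":0},{"x":-0.28,"y":-3.0,"z":0,"roll":0},{"x":-0.28,"y":-3.3,"z":0,"roll":0},{"x":-0.28,"y":-3.4,"z":0,"roll":0},{"x":-0.28,"y":-3.4,"z":0,"roll":0},{"x":-0.28,"y":-3.4,"z":0,"roll":0},{"x":-0.28,"y":-3.4,"z":0,"roll":0},{"x":-0.28,"y":-3.4,"z":0,"roll":0},{"x":-0.28,"y":-3.4,"z":0,"roll":0},{"x":-0.28,"y":-3.2,"z":0,"roll":0},{"x":-0.28,"y":-2.4,"z":0,"roll":0},{"x":-0.27,"y":-1.3,"z":0,"roll":0.0015}]}}

```text
clock: 10.2
tool_pos: [0.6372, -0.0534, 0.1251]
orientation: [180.0, -0.1, -162.4]
force: [0.7, 0.1, -3.9]
opening: 0.0273
```

{"method": "jog_arm", "body": {"commands": [{"x":0,"y":0,"z":2.0,"roll":0},{"x":0,"y":0,"z":2.0,"roll":0},{"x":0,"y":0,"z":1.0,"roll":0},{"x":0,"y":0,"z":0,"roll":0},{"x":0,"y":0,"z":0,"roll":0},{"x":0,"y":0,"z":0,"roll":0}]}}

```text
clock: 10.8
tool_pos: [0.6378, -0.0511, 0.0772]
orientation: [-180.0, 0.1, -162.1]
force: [-0.7, 0.4, -2.1]
opening: 0.0273
```

```bash
python3 - <<'E'
from h import *
b=bedpt(-.06)
need([[b[0],b[1],.0361]],-162)
o=ctrl.get_obs(); print(tobed(o["tool_pos"]))
for n in("top","side"):
    s=ctrl.snapshot(n); np.savez(n+"4.npz",**{k:np.array(v) for k,v in s.items()}); im=s["image"]
    x0,y0,w,h,k=(255,150,110,90,7) if n=="top" else (205,140,160,100,5)
    c=cv2.resize(im[y0:y0+h,x0:x0+w],None,fx=k,fy=k,interpolation=2)
    cv2.imwrite(f"pics/p4{n}.png",c[:,:,::-1])
E
```

```text
t 10.8 pos [ 0.6378 -0.0511  0.0772] rpy [-1.7998e+02  9.0000e-02 -1.6208e+02] F [-0.66  0.42 -2.13] open 0.0273
roll needed -0.0014746142631665293
cm [ 0.07 -0.05  4.11]
[-0.06065284 -0.00049264]
```

View pics/p4top.png

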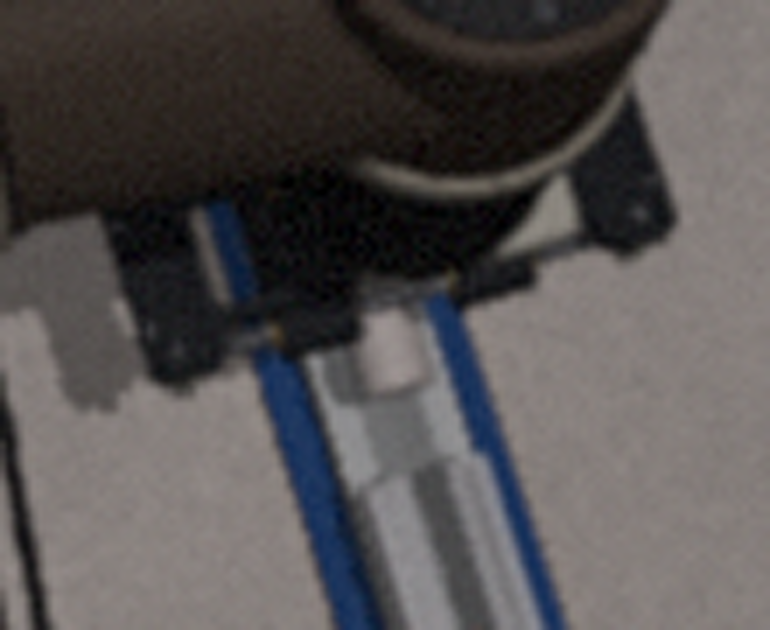

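View pics/p4side.png

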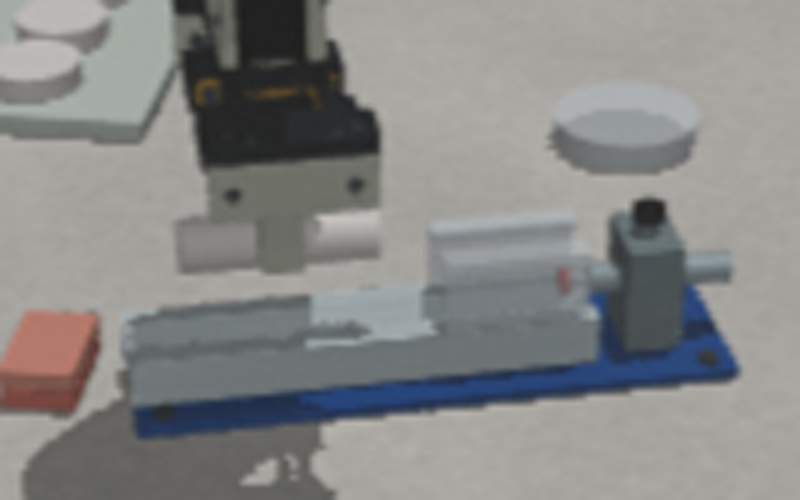

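```bash
python3 - <<'E'
from h import *
t=load("top4");im=t["image"].astype(int)
for r in (198,199,200,201,202): print(r,im[r,298:324].mean(1).round().astype(int).tolist())
for r in (207,209,211): print(r,im[r,296:326].mean(1).round().astype(int).tolist())
E
```

```text
198 [29, 27, 19, 16, 25, 17, 18, 35, 72, 119, 139, 147, 146, 144, 138, 129, 121, 121, 128, 88, 59, 57, 57, 64, 98, 129]
199 [24, 22, 33, 30, 39, 52, 50, 72, 96, 126, 135, 142, 145, 147, 141, 132, 121, 116, 129, 106, 63, 55, 55, 57, 86, 119]
200 [39, 72, 75, 69, 80, 87, 75, 78, 100, 121, 132, 138, 147, 146, 142, 134, 126, 115, 131, 130, 81, 52, 52, 60, 73, 103]
201 [70, 118, 126, 96, 85, 89, 78, 73, 96, 116, 128, 138, 143, 144, 141, 139, 130, 119, 121, 130, 87, 58, 58, 55, 65, 98]
202 [61, 110, 130, 99, 82, 85, 80, 74, 92, 110, 123, 134, 144, 148, 146, 142, 134, 119, 116, 128, 107, 70, 54, 55, 60, 86]
207 [57, 50, 45, 44, 81, 131, 127, 101, 94, 95, 85, 91, 98, 98, 97, 99, 98, 101, 108, 127, 140, 139, 142, 133, 87, 53, 55, 56, 69, 93]
209 [59, 61, 56, 40, 52, 96, 138, 141, 141, 141, 130, 112, 107, 106, 104, 102, 100, 103, 98, 113, 133, 142, 139, 143, 131, 77, 55, 60, 61, 70]
211 [61, 59, 58, 55, 46, 75, 125, 141, 142, 143, 139, 114, 107, 110, 107, 107, 103, 102, 99, 104, 112, 137, 142, 145, 137, 102, 65, 56, 53, 65]
```

```bash
python3 - <<'E'
from h import *
t=load("top4")
for uv,z in (([310.5,200],.083),([310.85,209],.0338),([311.45,211],.0338)): print(tobed(back(t,uv,z)[0]).round(4))
s=load("side4"); im=s["image"].astype(int)
# rod ends in side: crop left ~178, right ~381
for X in (178,381):print([tobed(back(s,[(X+.5)/5-.5+205,(Y+.5)/5-.5+140],.083)[0]).round(4) for Y in (245,235)])
E
```

```text
[-0.0256  0.0004]
[-0.0083  0.0005]
[-0.0024  0.0004]
[array([-0.1112, -0.0006]), array([-0.1103,  0.0095])]
[array([-0.0122, -0.0185]), array([-0.0105, -0.0086])]
```

Rod and groove line up to within 0.5 mm in the top view, and the rod's middle is at about x = -61 mm of the bed. Lowering.

{"method": "jog_arm", "body": {"commands": [{"x":0.0,"y":0,"z":1.2,"roll":-0.0015},{"x":0,"y":0,"z":1.2,"roll":0},{"x":0,"y":0,"z":0.8,"roll":0},{"x":0,"y":0,"z":0.3,"roll":0},{"x":0,"y":0,"z":0,"roll":0},{"x":0,"y":0,"z":0,"roll":0},{"x":0,"y":0,"z":0,"roll":0}]}}

```text
clock: 11.6
tool_pos: [0.6375, -0.0514, 0.0416]
orientation: [-180.0, 0.0, -162.0]
force: [0.2, -0.4, -3.2]
opening: 0.0272
```

{"method": "jog_arm", "body": {"commands": [{"x":0,"y":0,"z":0.15,"roll":0},{"x":0,"y":0,"z":0.15,"roll":0},{"x":0,"y":0,"z":0.1,"roll":0},{"x":0,"y":0,"z":0,"roll":0},{"x":0,"y":0,"z":0,"roll":0}]}}

```text
clock: 12.1
tool_pos: [0.6371, -0.0514, 0.0372]
orientation: [180.0, -0.0, -162.0]
force: [-0.6, -0.4, -2.8]
opening: 0.0271
```

{"method": "jog_arm", "body": {"commands": [{"x":0,"y":0,"z":0.05,"roll":0},{"x":0,"y":0,"z":0.0,"roll":0},{"x":0,"y":0,"z":0,"roll":0}]}}

```text
clock: 12.4
tool_pos: [0.6371, -0.0514, 0.0367]
orientation: [180.0, 0.0, -162.0]
force: [-0.5, -0.4, -2.9]
opening: 0.0271
```

{"method": "jog_arm", "body": {"commands": [{"x":0,"y":0,"z":0.03,"roll":0},{"x":0,"y":0,"z":0.0,"roll":0},{"x":0,"y":0,"z":0,"roll":0}]}}

```text
clock: 12.7
tool_pos: [0.6372, -0.0514, 0.0364]
orientation: [-180.0, 0.0, -162.0]
force: [0.3, -0.7, -2.8]
opening: 0.0275
```

{"method": "jog_arm", "body": {"commands": [{"x":0,"y":0,"z":0.03,"roll":0},{"x":0,"y":0,"z":0.0,"roll":0},{"x":0,"y":0,"z":0,"roll":0}]}}

```text
clock: 13.0
tool_pos: [0.6372, -0.0515, 0.0363]
orientation: [-180.0, 0.0, -162.0]
force: [-1.3, -0.1, 0.2]
opening: 0.0274
```

The vertical force went from -2.8 N to 0, so the bed now carries the rod. Releasing.

{"method": "jog_arm", "body": {"commands": [{"x":0,"y":0,"z":0,"roll":0},{"x":0,"y":0,"z":0.0,"roll":0},{"x":0,"y":0,"z":0,"roll":0},{"x":0,"y":0,"z":0,"roll":0}], "gripper": 5.5}}

```text
clock: 13.4
tool_pos: [0.6372, -0.0514, 0.0361]
orientation: [-180.0, 0.0, -162.0]
force: [-0.6, -0.3, 0.1]
opening: 0.0524
```

{"method": "jog_arm", "body": {"commands": [{"x":0,"y":0,"z":-0.5,"roll":0},{"x":0,"y":0,"z":-1.0,"roll":0},{"x":0,"y":0,"z":-1.5,"roll":0},{"x":0,"y":0,"z":-2,"roll":0},{"x":-1.5,"y":0,"z":-1,"roll":0},{"x":-3,"y":0,"z":0,"roll":0},{"x":-3,"y":0,"z":0,"roll":0},{"x":-2,"y":0,"z":0,"roll":0},{"x":0,"y":0,"z":0,"roll":0},{"x":0,"y":0,"z":0,"roll":0}]}}

```text
clock: 14.4
tool_pos: [0.7273, -0.022, 0.0962]
orientation: [180.0, -0.0, -162.0]
force: [0.1, -0.4, -0.2]
opening: 0.0549
```

```bash
python3 - <<'E'
from h import *
o=ctrl.get_obs(); print(tobed(o["tool_pos"]))
ims=[]
for n in("top","side"):
    s=ctrl.snapshot(n); np.savez(n+"5.npz",**{k:np.array(v) for k,v in s.items()}); im=s["image"]
    x0,y0,w,h,k=(270,155,80,120,5) if n=="top" else (215,150,150,100,5)
    c=cv2.resize(im[y0:y0+h,x0:x0+w],None,fx=k,fy=k,interpolation=2)
    cv2.imwrite(f"pics/p5{n}.png",c[:,:,::-1])
need([])
E
```

```text
[-0.15474554 -0.00048703]
t 14.5 pos [ 0.7268 -0.0223  0.0965] rpy [ 179.99   -0.   -162.02] F [ 0.48 -0.36 -0.07] open 0.055
```

View pics/p5top.png

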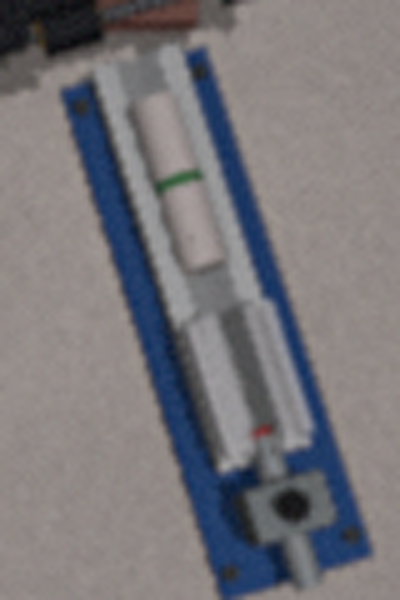

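View pics/p5side.png

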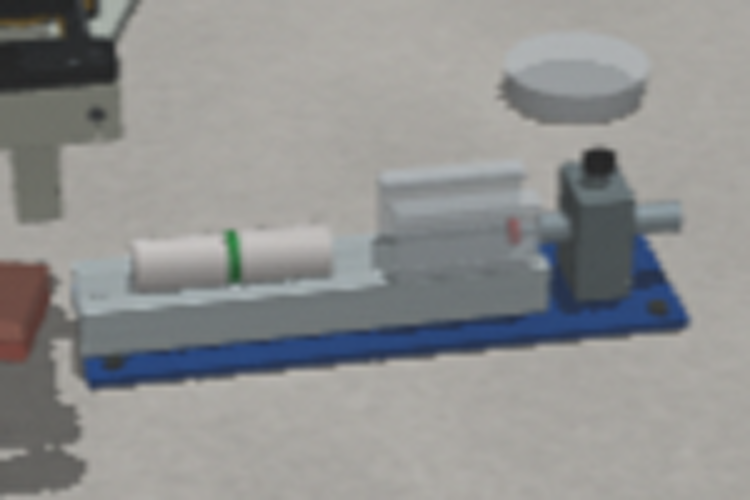

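```bash
python3 - <<'E'
from h import *
from scipy.optimize import brentq
s=load("side5");t=load("top5")
ax=lambda q,x,y=0,z=.0418: proj(q,np.r_[bedpt(x,y),z])[0]
f=lambda q,k,v,**a: brentq(lambda x:ax(q,x,**a)[k]-v,-.25,.25)
cs=lambda X:(X+.5)/5-.5
# side columns: rod rear 132, rod front 332, band 233, red left 507, red right 521
for n,X in (("rear",132),("band",233),("front",332),("redL",507),("redR",521)): print(n,round(f(s,0,cs(X)+215),4))
# top rows along rod top line (z=.0558): rear edge centre row 95, band 181, front 266; red rows 427..438 (z~.0488)
for n,Y,z in (("rear",97,.0558),("band",181,.0558),("front",266,.0558),("redTop",427,.0488),("redBot",438,.0488)): print(n,round(f(t,1,cs(Y)+155,z=z),4))
for n,q,x0,y0,w,h in (("side",s,310,180,22,24),("top",t,312,232,20,20)):
    im=q["image"][y0:y0+h,x0:x0+w].astype(int); print(n); print((im[:,:,0]-im[:,:,1:].max(2)))
E
```

```text
rear -0.1114
band -0.06
front -0.009
redL 0.0823
redR 0.0897
rear -0.1079
band -0.0581
front -0.0082
redTop 0.0839
redBot 0.0902
side
[[  2   3   2   2   2   2   2   2   2   2   2   1   3   3   2   2   3   2
    3   3   2   2]
 [  1   2   1   1   2   2   1   1   0   1   3   3   3   3   2   2   2   2
    2   1   1   1]
 [ -1  -1  -1  -2  -3  -3  -5  -5  -5   0   3   3   3   2   2   3   2  -1
   -4  -4  -5  -3]
 [ -5  -6  -6  -6  -7  -8  -8  -9  -8  -3   1   2   3   2   3   2   1  -5
  -13 -14 -13  -7]
 [ -9  -8  -9 -10  -9  -8  -9  -9  -9  -5   1   2   3   3   3   2   1  -5
  -12 -15 -14  -9]
 [ -6  -6  -6  -7  -7  -6  -6  -6  -5  -3   1   2   3   4   2   2   1  -3
  -10 -14 -13 -10]
 [ -5  -6  -5  -5  -4  -3  -4  -4  -3   0   2   3   1   3   3   2   0  -3
   -9 -11 -11  -9]
 [ -3  -4  -4  -4  -3  -3  -4  -4  -4   0   1   1   1   3   3   2   1  -3
   -4 -11 -12 -10]
 [ -4  -5  -6  -6  -6  -6  -7  -8  -8  -6  -4  -5  -1   2   2   3   1  -3
   -5  -8 -11 -13]
 [ -9  -8  -8  -8  -8  -8  -8 -10  -9  -7  -5  -6  -2   1   3   3   1  -3
   -5  -5 -10 -14]
 [ -9  -8  -9  -7  -9  -9  -8  -8  -
[... 2271 characters left out ...]
   1  -2
   -1  -8]
 [  1   0  -1  -1  -2   1   0  -2   0  -4  -6  -8  -4  -3  -2  -1  -6  -9
  -14 -30]
 [ -3   0  -1  -2   0  -3   0  -1   0  -1  -2  -5  -3  -3 -12 -22 -32 -45
  -54 -61]
 [-10   1   0   1   2  -1  -2  -1  -3  -2  -6  -7  -5  -5 -22 -51 -69 -73
  -71 -70]
 [-18   2   0  -1  -1  -2   2  -5  -8  -5  -4  -5  -8  -6 -13 -49 -72 -71
  -74 -71]
 [-37   0   0  -2  -9 -14  -8 -18 -24 -14  -5  -3  -7  -5  -7 -28 -56 -67
  -70 -65]
 [-58 -26 -17 -29 -44 -51 -39 -43 -38 -18  -5  -5  -5  -8  -6 -16 -31 -39
  -35 -30]
 [-70 -62 -52 -61 -66 -67 -52 -47 -47 -23  -8  -4  -3  -3  -4 -10 -14  -7
   -7  -7]
 [-72 -63 -55 -50 -54 -54 -51 -44 -48 -31  -9  -3  -5  -4  -3  -6  -8  -4
   -6  -7]]
```

The rod lies seated in the open groove, with the band at about x = -59 mm. From both views the gap from its front end to the tip is 91–92 mm. I'll close the fingers and go down behind the rod.

{"method": "jog_arm", "body": {"commands": [{"x":0,"y":0,"z":0,"roll":0},{"x":0,"y":0,"z":0,"roll":0},{"x":0,"y":0,"z":1.5,"roll":0},{"x":0,"y":0,"z":1.5,"roll":0},{"x":0,"y":0,"z":1.5,"roll":0},{"x":0,"y":0.05,"z":1.0,"roll":0},{"x":0,"y":0,"z":0.3,"roll":0},{"x":0,"y":0,"z":0,"roll":0},{"x":0,"y":0,"z":0,"roll":0},{"x":0,"y":0,"z":0,"roll":0}], "gripper": 0}}

```text
clock: 15.5
tool_pos: [0.7278, -0.0215, 0.0389]
orientation: [-180.0, 0.1, -162.0]
force: [-0.0, -0.3, -0.4]
opening: 0.0003
```

```bash
cat >> h.py <<'E'
def st():
    o=ctrl.get_obs(); c,n=np.cos(BY),np.sin(BY); F=o["force"]
    print("t",round(o["clock"],2),"bed xy mm",(tobed(o["tool_pos"])*1000).round(2),"z",round(o["tool_pos"][2]*1000,2),"Fbx",round(F[:2]@[c,n],2),"F",F.round(2),"open",round(o["opening"],4),o["orientation"].round(2))
E
python3 - <<'E'
from h import *
s=ctrl.snapshot("side");im=s["image"]; st()
cv2.imwrite(f"pics/p6.png",cv2.resize(im[150:250,195:345],None,fx=5,fy=5,interpolation=2)[:,:,::-1])
for i in range(4): ctrl.snapshot("top"); st()
E
```

```text
t 15.55 bed xy mm [-155.28   -0.79] z 38.87 Fbx -0.69 F [ 0.86 -0.42 -0.57] open 0.0005 [-1.7999e+02  7.0000e-02 -1.6200e+02]
t 15.6 bed xy mm [-155.24   -0.84] z 38.81 Fbx 0.18 F [-0.1  -0.27  0.54] open 0.0008 [-1.7999e+02  7.0000e-02 -1.6201e+02]
t 15.65 bed xy mm [-155.16   -0.82] z 38.7 Fbx -0.31 F [0.21 0.34 0.13] open 0.0003 [-1.7999e+02  6.0000e-02 -1.6201e+02]
t 15.7 bed xy mm [-155.07   -0.83] z 38.64 Fbx -0.93 F [0.85 0.38 0.04] open 0.0004 [-1.7999e+02  5.0000e-02 -1.6201e+02]
t 15.75 bed xy mm [-154.97   -0.87] z 38.45 Fbx 0.23 F [-0.29  0.14  0.22] open 0.0003 [-1.8000e+02  3.0000e-02 -1.6201e+02]
```

View pics/p6.png

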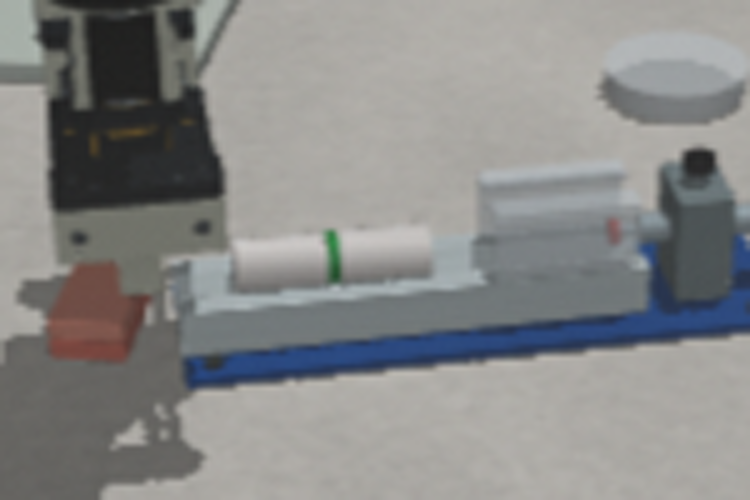

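{"method": "jog_arm", "body": {"commands": [{"x":0,"y":-0.08,"z":-0.5,"roll":0},{"x":1,"y":0,"z":0,"roll":0},{"x":1,"y":0,"z":0,"roll":0},{"x":0.8,"y":0,"z":0,"roll":0},{"x":0.4,"y":0,"z":0,"roll":0},{"x":0,"y":0,"z":0,"roll":0},{"x":0,"y":0,"z":0,"roll":0}]}}

```text
clock: 16.45
tool_pos: [0.6973, -0.0323, 0.0433]
orientation: [-180.0, 0.0, -162.0]
force: [0.5, 0.7, -0.1]
opening: 0.0003
```

```bash
python3 - <<'E'
from h import *
st()
s=ctrl.snapshot("side");im=s["image"]; st()
cv2.imwrite(f"pics/p7.png",cv2.resize(im[150:250,205:335],None,fx=6,fy=6,interpolation=2)[:,:,::-1])
E
```

```text
t 16.45 bed xy mm [-1.2299e+02 -2.0000e-02] z 43.29 Fbx -0.71 F [ 0.54  0.66 -0.12] open 0.0003 [-1.7999e+02  2.0000e-02 -1.6200e+02]
t 16.5 bed xy mm [-1.2312e+02 -8.0000e-02] z 43.19 Fbx 0.19 F [-0.2  -0.   -0.24] open 0.0003 [-1.80e+02  2.00e-02 -1.62e+02]
```

View pics/p7.png

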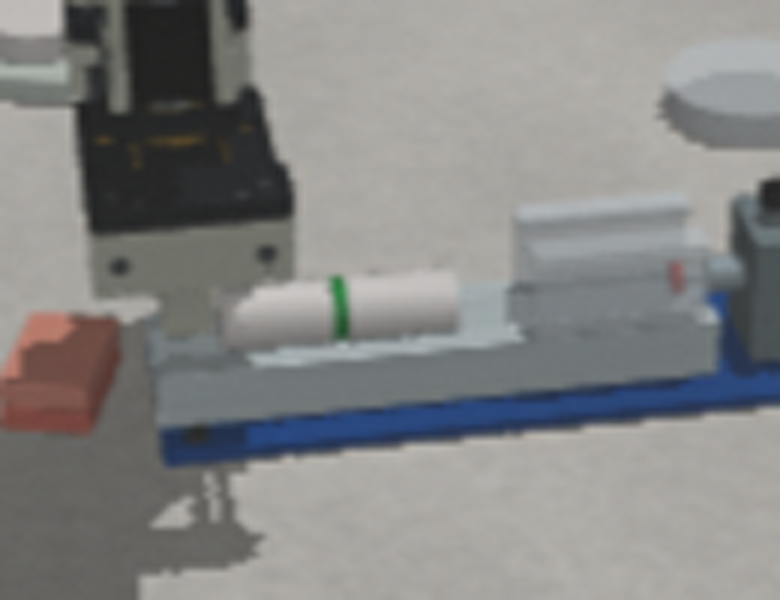

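{"method": "jog_arm", "body": {"commands": [{"x":0.3,"y":0,"z":0,"roll":0},{"x":0.3,"y":0,"z":0,"roll":0},{"x":0.3,"y":0,"z":0,"roll":0},{"x":0.3,"y":0,"z":0,"roll":0},{"x":0.3,"y":0,"z":0,"roll":0}]}}

```text
clock: 17.0
tool_pos: [0.6827, -0.0369, 0.0431]
orientation: [-180.0, 0.0, -162.0]
force: [1.6, 0.2, -1.2]
opening: 0.0001
```

```bash
python3 - <<'E'
from h import *
st()
s=ctrl.snapshot("side");im=s["image"]; st()
cv2.imwrite(f"pics/p8.png",cv2.resize(im[150:250,205:335],None,fx=6,fy=6,interpolation=2)[:,:,::-1])
E
```

```text
t 17.0 bed xy mm [-1.0769e+02 -1.0000e-01] z 43.08 Fbx -1.59 F [ 1.59  0.25 -1.25] open 0.0001 [-1.8000e+02  1.0000e-02 -1.6201e+02]
t 17.05 bed xy mm [-107.21   -0.12] z 43.09 Fbx -1.46 F [ 1.3   0.71 -0.17] open 0.0002 [ 179.99   -0.   -162.02]
```

View pics/p8.png

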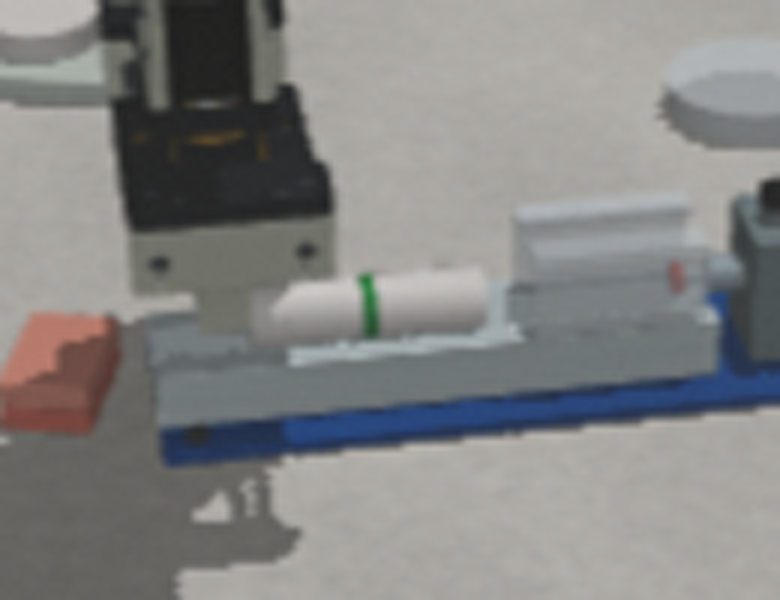

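{"method": "jog_arm", "body": {"commands": [{"x":0.5,"y":0,"z":0,"roll":0},{"x":0.5,"y":0,"z":0,"roll":0},{"x":0.5,"y":0,"z":0,"roll":0},{"x":0.5,"y":0,"z":0,"roll":0},{"x":0.5,"y":0,"z":0,"roll":0},{"x":0.5,"y":0,"z":0,"roll":0},{"x":0.5,"y":0,"z":0,"roll":0},{"x":0.5,"y":0,"z":0,"roll":0},{"x":0.5,"y":0,"z":0,"roll":0},{"x":0.5,"y":0,"z":0,"roll":0},{"x":0.5,"y":0,"z":0,"roll":0},{"x":0.5,"y":0,"z":0,"roll":0}]}}

```text
clock: 18.25
tool_pos: [0.6255, -0.0556, 0.0431]
orientation: [-180.0, 0.0, -162.0]
force: [2.7, 0.5, -0.3]
opening: 0.0004
```

```bash
python3 - <<'E'
from h import *
st()
s=ctrl.snapshot("side");im=s["image"]; st()
np.savez("side9.npz",**{k:np.array(v) for k,v in s.items()})
cv2.imwrite(f"pics/p9.png",cv2.resize(im[160:240,245:345],None,fx=8,fy=7.5,interpolation=2)[:,:,::-1])
s=ctrl.snapshot("top");im=s["image"]
np.savez("top9.npz",**{k:np.array(v) for k,v in s.items()})
cv2.imwrite(f"pics/p9t.png",cv2.resize(im[205:265,290:350],None,fx=8,fy=8,interpolation=2)[:,:,::-1])
E
```

```text
t 18.25 bed xy mm [-4.75e+01 -1.00e-02] z 43.14 Fbx -2.69 F [ 2.67  0.49 -0.26] open 0.0004 [-1.7999e+02  1.0000e-02 -1.6201e+02]
t 18.3 bed xy mm [-46.69  -0.1 ] z 43.12 Fbx -1.3 F [ 1.17  0.61 -0.25] open 0.0007 [ 1.7999e+02 -2.0000e-02 -1.6202e+02]
```

View pics/p9.png

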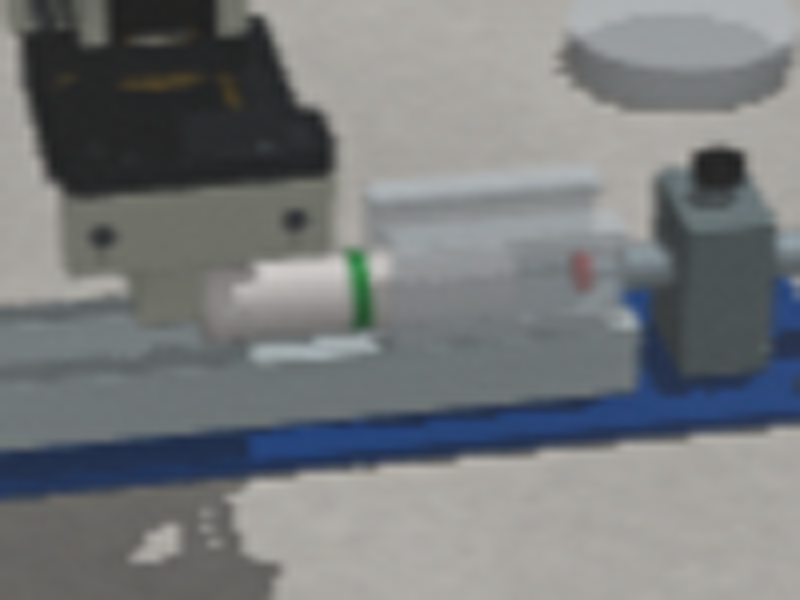

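View pics/p9t.png

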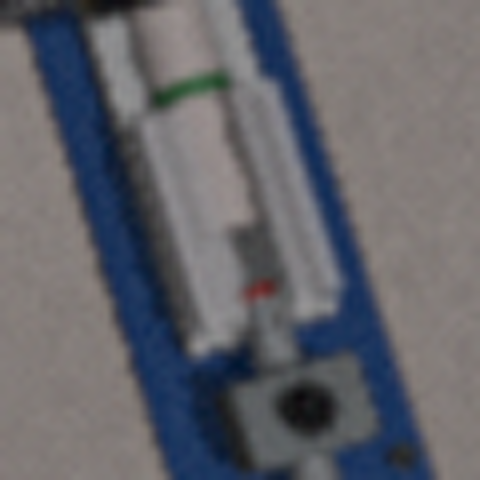

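```bash
cat >> h.py <<'E'
from scipy.optimize import brentq
ax=lambda q,x,y=0,z=.0418: proj(q,np.r_[bedpt(x,y),z])[0]
fx=lambda q,k,v,**a: brentq(lambda x:ax(q,x,**a)[k]-v,-.25,.25)
def band(q):  # green band centroid near bed
    im=q["image"].astype(int); g=np.clip(im[:,:,1]-np.maximum(im[:,:,0],im[:,:,2])-12,0,None)
    m=np.zeros_like(g); 
    for x in np.arange(-.07,.06,.004):
        u=ax(q,x,z=.05); cv2.circle(mm:=m.astype(np.uint8),tuple(int(round(v)) for v in u),6,1,-1); m=mm.astype(int)
    g=g*m; r,c=np.nonzero(g); w=g[r,c]; return np.array([(c*w).sum(),(r*w).sum()])/w.sum(), w.sum()
E
python3 - <<'E'
from h import *
for f in("side5","side9","top5","top9"):
    q=load(f); u,w=band(q)
    k,z=(0,.05) if "side" in f else (1,.0545)
    print(f,u.round(2),w,"x band",round(fx(q,k,u[k],z=z),4))
E
```

```text
side5 [261.18 199.37] 598 x band -0.0597
side9 [289.46 196.72] 596 x band 0.0129
top5 [305.45 190.44] 218 x band -0.0594
top9 [313.78 215.39] 198 x band 0.0136
```

{"method": "jog_arm", "body": {"commands": [{"x":0.4,"y":0,"z":0,"roll":0},{"x":0.4,"y":0,"z":0,"roll":0},{"x":0.3,"y":0,"z":0,"roll":0},{"x":0.1,"y":0,"z":0,"roll":0},{"x":0,"y":0,"z":0,"roll":0},{"x":0,"y":0,"z":0,"roll":0}]}}

```text
clock: 18.95
tool_pos: [0.614, -0.0592, 0.043]
orientation: [180.0, -0.0, -162.0]
force: [1.0, 0.5, 1.0]
opening: 0.0002
```

```bash
python3 - <<'E'
from h import *
st()
s=ctrl.snapshot("side");im=s["image"]; st()
np.savez("side10.npz",**{k:np.array(v) for k,v in s.items()})
cv2.imwrite(f"pics/p10.png",cv2.resize(im[180:225,280:340],None,fx=12,fy=12,interpolation=2)[:,:,::-1]); u,w=band(s); print(fx(s,0,u[0],z=.05))
for i in range(4): ctrl.snapshot("top"); st()
E
```

```text
t 18.95 bed xy mm [-35.48  -0.1 ] z 43.01 Fbx -1.05 F [0.95 0.46 0.97] open 0.0002 [ 1.8000e+02 -4.0000e-02 -1.6201e+02]
t 19.0 bed xy mm [-35.47  -0.12] z 42.93 Fbx 0.03 F [ 0.07 -0.32  0.44] open 0.0002 [ 1.7999e+02 -5.0000e-02 -1.6201e+02]
0.023314253892513057
t 19.05 bed xy mm [-35.5   -0.12] z 42.92 Fbx -0.84 F [0.66 0.68 0.71] open 0.0003 [ 1.7999e+02 -4.0000e-02 -1.6202e+02]
t 19.1 bed xy mm [-35.48  -0.15] z 42.88 Fbx -0.47 F [ 0.78 -0.89  0.49] open 0.0004 [ 1.7999e+02 -4.0000e-02 -1.6201e+02]
t 19.15 bed xy mm [-35.49  -0.14] z 42.87 Fbx -0.23 F [0.19 0.16 0.25] open 0.0003 [ 1.7999e+02 -4.0000e-02 -1.6202e+02]
t 19.2 bed xy mm [-35.5   -0.14] z 42.87 Fbx 0.3 F [-0.4   0.26 -0.15] open 0.0005 [ 1.7999e+02 -4.0000e-02 -1.6202e+02]
```

View pics/p10.png

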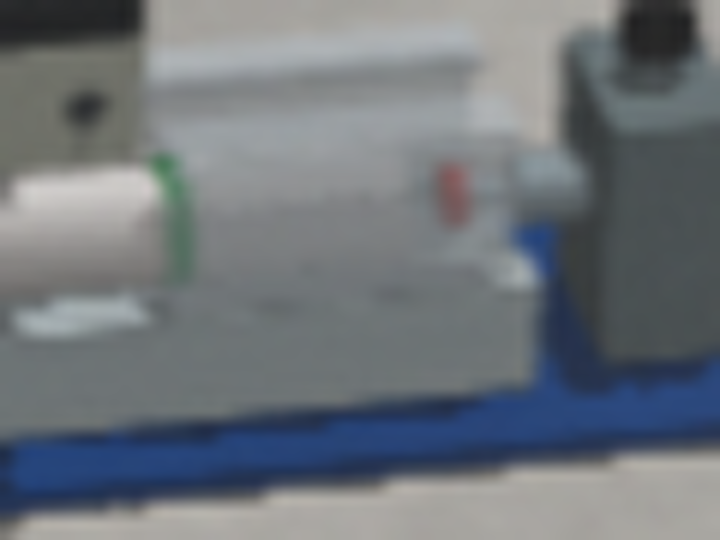

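```bash
cat >> h.py <<'E'
def red(q,side):
    c=ax(q,.086,z=.0418 if side else .0488); x0,y0=int(c[0])-9,int(c[1])-9
    im=q["image"][y0:y0+20,x0:x0+20].astype(int); g=np.clip(im[:,:,0]-im[:,:,1:].max(2)-6,0,None)
    r,cc=np.nonzero(g); w=g[r,cc]; return round((cc*w).sum()/w.sum()+x0,2),round((r*w).sum()/w.sum()+y0,2),int(w.sum())
E
python3 - <<'E'
from h import *
for f in("side0","side1","side5","side9","side10","top0","top5","top9"): print(f,red(load(f),"side" in f))
q=load("side10"); print((ax(q,.09)-ax(q,.08))/10, (ax(load("top5"),.09)-ax(load("top5"),.08))/10)
E
```

```text
side0 (np.float64(317.41), np.float64(195.38), 157)
side1 (np.float64(310.71), np.float64(189.57), 7)
side5 (np.float64(317.43), np.float64(195.4), 169)
side9 (np.float64(317.41), np.float64(195.43), 178)
side10 (np.float64(317.38), np.float64(195.41), 178)
top0 (np.float64(321.97), np.float64(240.82), 228)
top5 (np.float64(322.0), np.float64(240.85), 334)
top9 (np.float64(321.88), np.float64(240.47), 316)
[ 0.37940979 -0.03492667] [0.11122365 0.34680698]
```

{"method": "jog_arm", "body": {"commands": [{"x":0.15,"y":0,"z":0,"roll":0},{"x":0.15,"y":0,"z":0,"roll":0},{"x":0.15,"y":0,"z":0,"roll":0},{"x":0.15,"y":0,"z":0,"roll":0}]}}

```text
clock: 19.6
tool_pos: [0.6085, -0.061, 0.043]
orientation: [180.0, 0.0, -162.0]
force: [1.2, 0.7, 0.0]
opening: 0.0002
```

```bash
cat > chk.py <<'E'
from h import *
import sys
st(); k=sys.argv[1]
for n in ("side","top","side"):
    s=ctrl.snapshot(n); u,w=band(s); kk,z=(0,.05) if n=="side" else (1,.0545)
    print(n,"red",red(s,n=="side"),"band",round(fx(s,kk,u[kk],z=z),4),w); st()
    np.savez(f"{n}_{k}.npz",**{a:np.array(v) for a,v in s.items()})
    im=s["image"]
    if n=="side": cv2.imwrite(f"pics/c{k}.png",cv2.resize(im[180:225,280:340],None,fx=12,fy=12,interpolation=2)[:,:,::-1])
E
python3 chk.py 11
```

```text
t 19.6 bed xy mm [-29.72  -0.11] z 43.03 Fbx -1.37 F [1.21 0.73 0.02] open 0.0002 [ 1.8000e+02  1.0000e-02 -1.6201e+02]
side red (np.float64(317.37), np.float64(195.43), 180) band 0.0313 24
t 19.65 bed xy mm [-29.47  -0.15] z 43.05 Fbx -1.38 F [ 1.28  0.53 -1.39] open 0.0003 [ 179.99   -0.   -162.01]
top red (np.float64(321.72), np.float64(239.88), 346) band 0.0305 104
t 19.7 bed xy mm [-29.51  -0.15] z 43.06 Fbx -1.03 F [ 0.79  0.9  -0.82] open 0.0004 [ 1.7999e+02 -1.0000e-02 -1.6202e+02]
side red (np.float64(317.4), np.float64(195.41), 177) band 0.0315 30
t 19.75 bed xy mm [-29.5   -0.13] z 43.05 Fbx -1.73 F [ 1.68  0.43 -0.74] open 0.0004 [ 1.7999e+02 -2.0000e-02 -1.6201e+02]
```

{"method": "jog_arm", "body": {"commands": [{"x":0.1,"y":0,"z":0,"roll":0},{"x":0.1,"y":0,"z":0,"roll":0},{"x":0,"y":0,"z":0,"roll":0}]}}

```text
clock: 20.05
tool_pos: [0.6066, -0.0616, 0.0431]
orientation: [180.0, -0.0, -162.0]
force: [0.5, 1.0, 0.4]
opening: 0.0003
```

```bash
python3 chk.py 12
```

```text
t 20.05 bed xy mm [-27.72  -0.11] z 43.06 Fbx -0.79 F [0.52 0.95 0.39] open 0.0003 [ 180.     -0.   -162.01]
side red (np.float64(317.56), np.float64(195.38), 136) band 0.0329 20
t 20.1 bed xy mm [-27.73  -0.07] z 43.07 Fbx -2.3 F [2.17 0.77 0.19] open 0.001 [ 180.     -0.   -162.02]
top red (np.float64(321.63), np.float64(239.66), 351) band 0.0323 102
t 20.15 bed xy mm [-27.76  -0.1 ] z 43.09 Fbx -1.63 F [ 1.71  0.02 -0.96] open 0.0006 [ 1.8000e+02 -1.0000e-02 -1.6201e+02]
side red (np.float64(317.56), np.float64(195.37), 136) band 0.0329 23
t 20.2 bed xy mm [-27.75  -0.11] z 43.06 Fbx -1.41 F [ 1.05  1.32 -0.97] open 0.0002 [ 1.8000e+02 -1.0000e-02 -1.6201e+02]
```

{"method": "jog_arm", "body": {"commands": [{"x":0.1,"y":0,"z":0,"roll":0},{"x":0.05,"y":0,"z":0,"roll":0},{"x":0,"y":0,"z":0,"roll":0}]}}

```text
clock: 20.5
tool_pos: [0.6052, -0.0621, 0.0431]
orientation: [180.0, 0.0, -162.0]
force: [1.8, 1.5, -0.5]
opening: 0.0003
```

```bash
python3 chk.py 13
```

```text
t 20.5 bed xy mm [-26.26  -0.09] z 43.08 Fbx -2.2 F [ 1.84  1.46 -0.5 ] open 0.0003 [ 180.      0.   -162.01]
side red (np.float64(317.7), np.float64(195.09), 82) band 0.0344 21
t 20.55 bed xy mm [-26.29  -0.09] z 43.07 Fbx -2.6 F [2.24 1.52 0.35] open 0.0003 [-180.     -0.   -162.01]
top red (np.float64(321.64), np.float64(239.56), 332) band 0.0337 116
t 20.6 bed xy mm [-26.32  -0.11] z 43.07 Fbx -1.97 F [ 1.59  1.46 -0.57] open 0.0004 [ 180.      0.   -162.01]
side red (np.float64(317.71), np.float64(195.13), 79) band 0.0344 21
t 20.65 bed xy mm [-26.3   -0.09] z 43.07 Fbx -1.67 F [ 1.33  1.3  -0.3 ] open 0.0003 [-180.     -0.   -162.01]
```

View pics/c13.png

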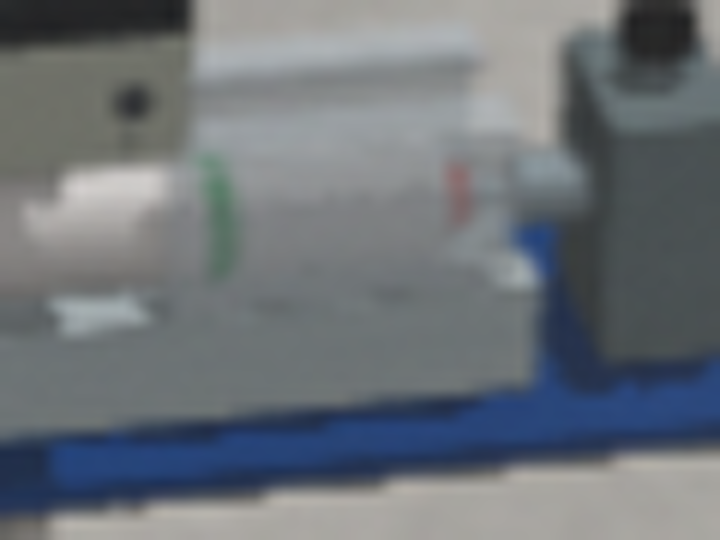

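```bash
cat >> h.py <<'E'
def prof(q):
    im=q["image"][193:198,311:325].astype(float); return (im[:,:,0]-im[:,:,1:].max(2)).mean(0).round(1)
def tprof(q):
    im=q["image"][234:248,314:328].astype(int); return im[:,:,0]-im[:,:,1:].max(2)
E
python3 - <<'E'
from h import *
for f in ("side5","side10","side_11","side_12","side_13"): print(f,prof(load(f)).tolist())
for f in ("top9","top_11","top_13"): print(tprof(load(f)))
E
```

```text
side5 [-7.6, -8.0, -7.6, -8.4, -7.6, 5.0, 23.4, 19.6, -0.6, -8.6, -8.0, -9.2, -13.0, -14.6]
side10 [-4.2, -4.2, -5.0, -7.4, -7.6, 5.8, 23.8, 19.6, 0.4, -9.0, -8.8, -9.4, -13.0, -15.2]
side_11 [-4.4, -4.2, -3.8, -4.6, -4.8, 5.6, 23.8, 19.8, 0.0, -8.6, -8.2, -9.0, -13.0, -14.8]
side_12 [-4.2, -4.4, -4.4, -4.4, -4.6, -0.6, 17.6, 19.8, 0.0, -9.0, -8.4, -9.4, -13.0, -14.6]
side_13 [-4.0, -4.4, -4.6, -4.4, -4.8, -4.0, 10.0, 16.4, -0.2, -8.8, -8.2, -9.2, -13.0, -14.8]
[[  1   3  -1   2   1   2  -1  -1   0  -3   0  -1  -1   0]
 [ -1  -1  -1  -2  -2   0  -2   0   0   1  -2  -2   0  -1]
 [ -1  -1  -1   0  -1   1   0  -3  -1  -1  -1   0   2   1]
 [ -2   0  -1   2   0   0   2  -1  -2  -2  -1  -1   0  -2]
 [  3   0  -1   0  -1  -2   0  -4  -4  -4  -3  -1  -1   0]
 [  1   1  -2   0  -2  -3  -3  -1   4   3   1  -1  -1  -2]
 [ -1  -2  -2  -1   0  -1   1  15  40  43  17   1  -3  -2]
 [  0  -3   1  -2  -1   4  21  49  58  46  19  -1  -3  -1]
 [ -3  -1  -1  -1  -1   4  19  28  16  10   0  -3  -1  -2]
 [  0  -1  -1   0  -1  -2   5   3  -5  -6  -2   0  -2  -1]
 [  2  -2   1  -2   0   0  -1  -3  -8  -6   
[... 1146 characters left out ...]
1   4   4   3   9   9   7   9   4   3   0  -1  -2]
 [  0   0   2   2   2   6   9   6   8   5   4   1   0   0]
 [  0   3   1   1   5   6   9   9   5   8   8   1  -1   1]
 [  1  -1  -1   0   5   4   7   6   8  10   5   1  -1  -1]
 [  0   1  -1   2   0   4   6  15  28  34  17   2  -2  -1]
 [ -2  -2   0   0   0   7  17  42  55  43  16   1  -1  -2]
 [  0  -1   0  -1  -2   4  19  29  12   8   4  -3  -1   1]
 [  0  -2  -1  -1   0   0   4   3  -6  -5  -2  -1  -1  -1]
 [  0  -1  -2   0  -3  -1  -1  -3  -6  -6  -3   0  -3  -1]
 [  0  -1  -3   0  -2  -2  -2  -2  -1  -4  -3  -4 -11 -20]
 [ -1   0  -6  -1   0   1   0  -4  -4  -4  -6  -7 -20 -45]
 [ -1   0   1  -1   1  -2  -7  -5  -4  -2  -4  -4 -14 -44]]
```

{"method": "jog_arm", "body": {"commands": [{"x":0.1,"y":0,"z":0,"roll":0},{"x":0.05,"y":0,"z":0,"roll":0},{"x":0,"y":0,"z":0,"roll":0}]}}

```text
clock: 20.95
tool_pos: [0.6041, -0.0625, 0.0432]
orientation: [-180.0, 0.0, -162.0]
force: [1.9, 0.8, -1.2]
opening: 0.0009
```

```bash
python3 chk.py 14; python3 -c "
from h import *
print(prof(load('side_14')).tolist());print(tprof(load('top_14')))"
```

```text
t 20.95 bed xy mm [-25.04  -0.06] z 43.17 Fbx -2.02 F [ 1.87  0.77 -1.24] open 0.0009 [-1.7999e+02  3.0000e-02 -1.6201e+02]
side red (np.float64(317.96), np.float64(195.32), 47) band 0.0359 21
t 21.0 bed xy mm [-25.06  -0.09] z 43.13 Fbx -3.27 F [ 3.16  0.84 -1.13] open 0.0005 [-1.7999e+02  3.0000e-02 -1.6200e+02]
top red (np.float64(321.72), np.float64(240.02), 389) band 0.0346 115
t 21.05 bed xy mm [-25.01  -0.08] z 43.14 Fbx -2.67 F [ 2.29  1.59 -0.52] open 0.0002 [-1.8000e+02  2.0000e-02 -1.6201e+02]
side red (np.float64(317.96), np.float64(195.26), 46) band 0.0361 22
t 21.1 bed xy mm [-25.    -0.07] z 43.13 Fbx -4.04 F [ 3.78  1.44 -0.05] open 0.0003 [-1.8000e+02  2.0000e-02 -1.6201e+02]
[-4.8, -4.6, -4.2, -4.4, -4.6, -4.4, 1.6, 13.4, 2.0, -8.4, -8.8, -9.2, -12.8, -14.6]
[[ -1   0   3   2   5   8   7   8   6   3   2   1  -5   2]
 [  1  -1   2   1   6   8   8  10   9   6   3   0  -1   1]
 [ -1   2   2   4   6   8   8   9   9   7   5   1   0   1]
 [  1   0   2   2   4   5   9   8  10   5   3   3   1   1]
 [  1   3   2   1   3   6   7   6   8   6   5   2   0   0]
 [  0  -2   1   3   3   2   7   7   8  10   6   2   0  -2]
 [ -2   0   1  -1   0   4   8  18  33  30  16   2  -4  -2]
 [  0  -1  -1   2   1   5  20  40  63  48  17   0   0  -1]
 [ -2  -2  -2   0  -1   5  18  37  41  15   3   0  -2  -3]
 [ -1   0   0  -2  -1   0   4   8   4   0  -3   1  -1  -1]
 [ -2  -1  -1  -1  -1  -1  -2  -1  -5  -8  -3  -1   0  -1]
 [ -1   2   0   2  -2  -1  -1  -2  -4  -7  -6  -3 -10 -19]
 [ -2  -2  -2   0  -1   0  -3  -2  -2  -5  -4  -5 -17 -48]
 [  2   0   0  -2  -1  -2  -7  -5  -3  -7  -5  -6 -14 -43]]
```

The tip has started to move: its lower edge has shifted in the top view and the push force has risen. I'll press about 2.5 mm further.

{"method": "jog_arm", "body": {"commands": [{"x":0.1,"y":0,"z":0,"roll":0},{"x":0.1,"y":0,"z":0,"roll":0},{"x":0,"y":0,"z":0,"roll":0},{"x":0,"y":0,"z":0,"roll":0}]}}

```text
clock: 21.5
tool_pos: [0.6021, -0.0631, 0.0431]
orientation: [-180.0, 0.0, -162.0]
force: [3.1, 1.7, -0.3]
opening: 0.0007
```

```bash
python3 chk.py 15; python3 -c "
from h import *
print(prof(load('side_15')).tolist());print(tprof(load('top_15'))[4:])"
```

```text
t 21.5 bed xy mm [-22.93  -0.09] z 43.15 Fbx -3.46 F [ 3.08  1.72 -0.29] open 0.0007 [-1.8000e+02  1.0000e-02 -1.6201e+02]
side red (np.float64(318.82), np.float64(195.02), 44) band 0.0378 21
t 21.55 bed xy mm [-22.89  -0.09] z 43.13 Fbx -2.89 F [ 2.38  2.03 -2.07] open 0.0003 [-1.8000e+02  1.0000e-02 -1.6201e+02]
top red (np.float64(321.83), np.float64(240.32), 350) band 0.037 104
t 21.6 bed xy mm [-22.89  -0.07] z 43.12 Fbx -3.7 F [ 3.62  0.84 -0.05] open 0.0005 [-1.80e+02  1.00e-02 -1.62e+02]
side red (np.float64(318.81), np.float64(195.02), 43) band 0.0377 18
t 21.65 bed xy mm [-22.96  -0.06] z 43.14 Fbx -2.77 F [ 2.71  0.63 -0.89] open 0.0006 [-1.8000e+02  1.0000e-02 -1.6201e+02]
[-4.8, -4.2, -4.2, -4.6, -4.2, -4.8, -3.8, 6.0, 13.0, 0.0, -8.0, -9.4, -12.4, -15.0]
[[ -1   1   2   3   4   5   9   7   8   8   6   4  -2   1]
 [  1   1   0   1   2   5   6   7   8   8   5   3   0   0]
 [  2  -2   3   2   3   0   4   8  12  11   7   1   0   1]
 [ -2   1  -1   0   2   3   8  15  35  35  19   2  -2  -3]
 [ -1  -2  -1  -1   1   4  15  38  54  48  23   2  -1  -1]
 [  1  -1  -2   1   0   1  12  21  17   9   7   0   0  -2]
 [ -1  -1  -1   0  -1  -2   1   3  -7  -7  -2  -2  -3   0]
 [ -1  -3  -1   1  -3  -1   0  -1  -5  -7  -5  -4 -11 -17]
 [  0  -1  -3   0  -1  -1  -2  -1  -4  -7  -5  -5 -19 -46]
 [  1   1  -1   0   0  -1  -9  -5  -3  -7  -6  -4 -12 -44]]
```

Both views put the tip compression at about 2.7 mm, roughly 2.35 N. That is well inside the window, so I'll back off.

{"method": "jog_arm", "body": {"commands": [{"x":-0.1,"y":0,"z":0,"roll":0},{"x":-0.2,"y":0,"z":0,"roll":0},{"x":-0.5,"y":0,"z":0,"roll":0},{"x":-1,"y":0,"z":0,"roll":0},{"x":-1,"y":0,"z":0,"roll":0},{"x":-1,"y":0,"z":-0.5,"roll":0},{"x":-1,"y":0,"z":-1.5,"roll":0},{"x":-1,"y":0,"z":-2.5,"roll":0},{"x":-1,"y":0,"z":-2,"roll":0},{"x":0,"y":0,"z":0,"roll":0},{"x":0,"y":0,"z":0,"roll":0}]}}

```text
clock: 22.75
tool_pos: [0.6672, -0.0418, 0.1084]
orientation: [180.0, 0.0, -162.0]
force: [-0.0, 0.0, -1.2]
opening: 0.0005
```

```bash
python3 chk.py 16; python3 - <<'E'
from h import *
print(prof(load('side_16')).tolist());print(tprof(load('top_16'))[4:])
a=load("side_16")["image"];b=load("top_16")["image"]
cv2.imwrite("pics/fin.png",np.hstack([cv2.resize(a[150:250,225:350],None,fx=4,fy=4),cv2.resize(b[170:270,280:350],None,fx=4,fy=4)])[:,:,::-1])
E
```

```text
t 22.75 bed xy mm [-91.49  -0.25] z 108.42 Fbx 0.01 F [-0.01  0.01 -1.15] open 0.0005 [ 1.7999e+02  5.0000e-02 -1.6200e+02]
side red (np.float64(318.79), np.float64(195.12), 48) band 0.0377 16
t 22.8 bed xy mm [-90.65  -0.3 ] z 107.61 Fbx 0.11 F [ 0.   -0.34  0.12] open 0.0005 [ 1.7998e+02 -4.0000e-02 -1.6202e+02]
top red (np.float64(321.7), np.float64(240.24), 412) band 0.0368 125
t 22.85 bed xy mm [-90.24  -0.28] z 107.22 Fbx -0.02 F [-0.11  0.41  0.28] open 0.0003 [ 1.7997e+02 -8.0000e-02 -1.6202e+02]
side red (np.float64(318.83), np.float64(195.21), 47) band 0.038 16
t 22.9 bed xy mm [-90.09  -0.25] z 107.08 Fbx 0.08 F [-0.13  0.14 -0.46] open -0.0001 [ 1.7998e+02 -1.0000e-01 -1.6202e+02]
[-4.6, -4.2, -4.6, -4.2, -4.4, -4.2, -3.4, 6.6, 13.8, 0.4, -7.8, -9.6, -12.8, -14.8]
[[  1   0   3   3   2   5   9   8   8   6   7   3   0  -1]
 [ -1   0   0   2   2   5   7   7   8   7   7   1   1  -2]
 [ -1   1   1   0   1   2   6   9  11  11   9   4   1  -2]
 [ -1  -1  -2   0   2   3   9  26  38  37  20   2  -1  -2]
 [  1  -1  -1  -1   3   3  20  45  58  47  26   4  -3  -1]
 [ -1  -3  -3  -1  -1   2  14  27  17   8   5   0  -1   0]
 [  0  -2   0  -1  -2  -2   2   4  -5  -6  -5  -1  -4  -1]
 [ -1  -2   0  -1   0  -2   0  -2  -5  -7  -3  -4 -11 -21]
 [  1   0  -2  -2   0   0  -3  -3  -4  -8  -4  -7 -21 -50]
 [  1   0   0   1  -2  -4  -7  -6  -3  -7  -6  -5 -12 -45]]
```

View pics/fin.png

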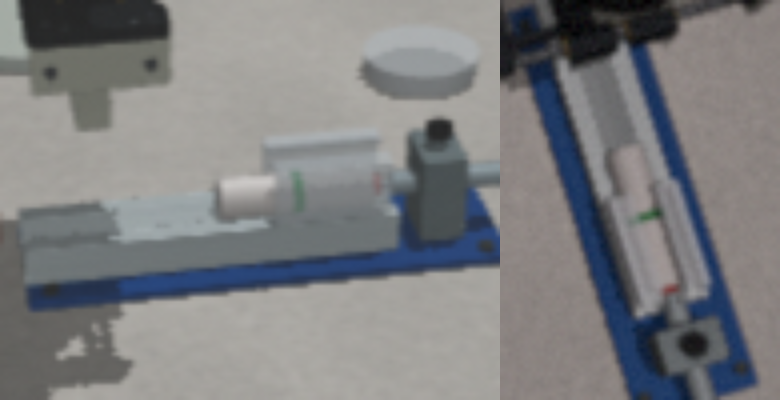

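The tip is still displaced by the same amount after backing off, the rod has not moved, and the arm is clear. Handing in.

```bash
python3 - <<'E'
from h import *
print(ctrl.close_job())
E
```

```text
the job is handed in; nothing more can be done
None
```

The rod is loaded: it lies in the groove under the guard with its front end pressing the red tip. I handed the job in at about 23 s; no verdict is reported.

**What I did:** I picked the white, green-banded rod off the blue rest and lowered it into the open groove. I let go once the vertical force showed the bed was carrying it, with its middle at about x = -59 mm of the bed. Then I pushed it from its rear end with the closed fingers until both cameras showed the tip move in.

**Last checks after backing off:**
- **Tip press:** the tip is about 2.7 mm in, estimated from the pictures, which is roughly 2.3 N by the given spring rate. It did not change when I withdrew the fingers.
- **Rod:** it had not moved and looked straight in the groove. I did not measure its final angle or height.
- **Arm:** it was clear of everything, with the force on the tool within noise of zero.
- **Bystanders:** the dish looked unmoved in the last crops. The jar and cassettes were not in those crops. I did not re-measure any of the three, but the arm never came near the jar or dish, and the fingers passed about 14 mm above the cassettes.

**Checks that were off:**
- **Camera agreement:** the two cameras differed by 2–4 mm on positions.
- **First bed fit:** it disagreed between the views by about 15 mm along the groove, so I redid it from marked corner points.
- **Wrist force:** readings had about 0.5 N of noise, so the final press rests mainly on the tip's movement in the pictures.

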